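# Clear the filling deck and lock the camlock coupling

## Robot

A 6-joint arm with a two-finger parallel gripper is mounted at the origin on the work surface. World frame = base frame: x ahead of the robot, y to its left, z up, the work surface at z = 0. Lengths are in mm, angles in rad, forces in N, time in s.
With the tool pointing down it reaches from about 275 to 1000 mm from the base axis. Payload 8.4 kg.
Tool frame: the origin (TCP) lies midway between the tips of the shut fingers; the grasp point (between the pads) lies 19 mm behind it; z points along the fingers, y is the line along which they close (so a half turn about z gives the same grasp; the last joint's range is limited). The gripper opens to 85 mm and grips with 20 to 120 N. Pads are 22 mm wide; open, the fingers measure 114 mm over their backs; the gripper's body (76 mm by 85 mm) begins 54 mm behind the grasp point. The pads swing forward as they close: fully open they stand 13 mm farther back than shut.
Start: joints at [-1.18, 0.353, 1.633, -0, 1.155, -0.002], TCP at [239.234, -577.403, 194.181] pointing down, gripper open.
Joint ranges: [-2.63, 2.63], [-0.92, 2.1], [0.06, 2.66], [-1.3, 4.44], [0, 2.69], [-3.02, 3.02]. Speed limits (rad/s): [2.22, 2.22, 2.79, 3.14, 3.14, 3.14].

## Interface

Orientations are given as [roll, pitch, yaw] about the fixed x, y, z axes, in that order (R = Rz(yaw) Ry(pitch) Rx(roll)).
In Python, from rig import telemetry, optics, r gives the robot as it stands.
- The arm moves only by the tool play_rows, never from a script. Its arguments are lists of equal length, an entry for each row: "dp": the shift along the tool's x, y, z in units of 40 mm (1.0 is 40 mm), a list of three; "rot": the turn, a rotation vector about the tool's x, y, z in units of 6 degrees (1.0 is 6 degrees), a list of three. In form: {"dp": [[tx, ty, tz], ...], "rot": [[ax, ay, az], ...]}. A call has 1 to 5 rows; each row is the pose to reach, as a shift and turn from the pose commanded when the call began, along the tool's axes at that moment; what a row does not reach only later rows make up. A row lasts 1/12 s, in which the tool goes at most 41.7 mm and 7.16 degrees, less where a joint would pass 70% of its speed; a pose out of reach is approached as far as the arm can. A call with a gripper value outside its range is refused whole. "fingers" is the opening, from 0 (shut) to 1 (fully open), set as the call begins (left out, the last holds). The fingers move at their own pace and stop on an object; "grip_force" is the grip in N (left out, the last holds). Time passes only in rows, so rows that repeat a pose let the fingers close. It gives the time, the measured TCP pose, the force, the opening and the grip force at its end, in the units of the state.
- telemetry.sense(): the state, without advancing time (a new reading comes with each control period).
- optics.grab_frame(name): name is "scene" or "side" or "wrist"; returns a dict with "color" (400x640x3 uint8, red, green, blue), "mtx" (3x3 intrinsics, pixels), "R" (3x3) and "t" (3): a world point X has camera coordinates R X + t; the wrist camera has in their place "mount" (4x4, takes a point from camera to tool coordinates, whose origin is the TCP and whose axes are the flange's). Camera axes: x right, y down, z forward; pixel columns grow to the right and rows downward; lengths in mm; the calibration is good to about 2 mm. A picture is of the moment at which its call begins: read the wrist's pose just before it. There is no depth.
- r.sign_off(): hands the job in; it is judged then, once.
The state is a dict: "clock": time; "qpos": joint angles; "qvel": joint speeds; "joint_efforts": joint torques, N m; "eef_pos": TCP position; "tcp_rot": TCP orientation; "contact_force": force on the tool from outside, world axes, zero at the start; "wrist_torque": the same for the moment, N m; "opening": opening from 0.0 (shut) to 1.0 (fully open); "grasp_force": force on a finger pad.
Only numpy, scipy, OpenCV 4.12 (cv2) and the standard library are available. Lean on these libraries where they do the work, as an engineer would, in place of code of your own. Each camera call takes 0.05 s, during which the arm holds its last target. There are 200 camera calls.

## Task

With the dust cap still on the adaptor, take the wooden scraper block, wipe every dried paint chip off the filling deck over its open edge into the waste trough (scraper only, no fingers on the chips), and stand the block upright on the middle of its rubber mat again. Once the deck is clear, lift the dust cap off the adaptor and set it down mouth down in the middle of the round steel dish. Then push the coupling fully home on the grooved adaptor with both cam arms still raised, swing one cam arm all the way down and after it the other, leaving the other things on the bench where they are.

Things in the scene. Friction and masses are not known exactly. Their poses are not given: they have to be found in the camera images.
- station: Fixed filling station: dark steel deck 150 (x) x 260 (y) mm, top 40 mm above the bench, a 5 mm wide, 7 mm high lip on both x edges and the +y edge (140 mm clear between). The open -y edge drops into an aluminium waste trough (150 x 90 mm, black floor 5 mm, walls 45 mm above the bench). The grooved adaptor stands near the +y end. Origin: under the deck's centre, on the bench.
- deck (a point): Centre of the deck's top face, axes as the station: chips start between y = -120 and -25 mm of it; open edge at y = -130 mm; adaptor axis at y = +85 mm.
- trough (a point): Middle of the waste trough's floor, 174 mm from the deck's centre along the station's -y.
- seat (a point): Point on the adaptor's vertical axis, 35 mm above the deck, where the coupling's origin lies when fully home. Adaptor: flange 56 mm across, 8 mm high on the deck; stem 32 mm across; groove 23 mm across from 5.5 to 21.5 mm above this point; then a 32 mm lip, its top 4 mm chamfered, ending 34 mm above this point.
- coupling: Loose aluminium camlock coupling, about 0.35 kg, starts standing mouth down. Origin: centre of the mouth's rim (underside), z up. Body 44 mm across, 40 mm high (bore 35 mm, 34 mm deep); on top a round neck 28 mm across, from 40 to 74 mm, to grip from above. Two brass cam arms on its +y and -y sides; hinge pins along x, 27 mm from the axis, 16 mm above the origin.
- cam_a (a joint): Cam arm on the coupling's +y side, 45 mm long from its pin, 13 wide, 6 thick (wire ring at its end is look only). 0: sticks out, 0.524 rad above level; grows as it swings down; 1.83 (stop): hangs 75 degrees below level. Starts at 0 to 0.35, stays where left (friction 0.04 N m). On the adaptor its inner lobe enters the groove as it goes down and holds the coupling; below 0.8 the lobe is clear.
- cam_a_end (a point): End of cam arm a, 45 mm from its pin, on the arm's centre line.
- cam_b (a joint): The same cam arm on the coupling's -y side, same joint values.
- cam_b_end (a point): End of cam arm b, 45 mm from its pin, on the arm's centre line.
- cap: Loose black plastic dust cap, 60 g, starts on top of the adaptor. Origin: centre of its open rim (underside), z up. Body 44 mm across, 26 mm high (bore 35 mm, 20 mm deep); on top a round knob 20 mm across from 26 to 48 mm, to grip from above. On the adaptor its origin is 14 mm above the seat point.
- dish: Fixed round steel dish, 100 mm across, rim 12 mm high, inner floor 4 mm above the bench. Origin: centre of its underside.
- scraper: Loose wooden scraper block with a heavy steel-shod sole, 0.18 kg: base 80 (x) x 50 (y) x 28 mm high, and on it a grip 46 (x) x 22 (y) mm up to 68 mm high, to pinch across y. Origin: centre of its underside, z up. Starts standing on its mat.
- mat: Fixed black rubber mat 130 x 130 mm, 4 mm thick, the scraper's place. Origin: centre of its underside.
- chip1: Loose white flake of dried paint, 24 x 18 x 6 mm, 10 g, lying on the deck; may be absent (3 to 6 of the six are there). Origin: centre of its underside.
- chip2: Loose white flake of dried paint, 22 x 20 x 6 mm, 10 g, lying on the deck; may be absent (3 to 6 of the six are there). Origin: centre of its underside.
- chip3: Loose white flake of dried paint, 26 x 16 x 6 mm, 10 g, lying on the deck; may be absent (3 to 6 of the six are there). Origin: centre of its underside.
- chip4: Loose white flake of dried paint, 20 x 18 x 6 mm, 10 g, lying on the deck; may be absent (3 to 6 of the six are there). Origin: centre of its underside.
- chip5: Loose white flake of dried paint, 24 x 20 x 6 mm, 10 g, lying on the deck; may be absent (3 to 6 of the six are there). Origin: centre of its underside.
- chip6: Loose white flake of dried paint, 22 x 16 x 6 mm, 10 g, lying on the deck; may be absent (3 to 6 of the six are there). Origin: centre of its underside.
- tin: Bystander: paint tin 70 mm across, 85 mm high. Origin: centre of its underside.
- jar: Bystander: jar 60 mm across, 90 mm high. Origin: centre of its underside.
- mixcup: Bystander: white mixing cup 72 mm across, 80 mm high. Origin: centre of its underside.
- tape: Bystander: roll of paper tape 90 mm across, 25 mm high. Origin: centre of its underside.
- flask: Bystander: bottle 52 mm across, 120 mm high. Origin: centre of its underside.
Not all that is in view belongs to the job. Of the things shaped like the cap, the black one is meant.

How it is judged:
By the outcome, as a careful person would: the job done as asked, in the order asked, and still so for the second after the job is handed in, with the robot touching nothing.
Of chip1, chip2, chip3, chip4, chip5, chip6 only 3 to 6 are there at a start; the rules pass over those that are not, and their reading is None.
At some moment in a run one of scraper may be knocked a few centimetres aside while the robot is not near it.
It also fails if it takes over 208 s, if anything falls off the work surface, if the arm or the gripper's body presses on something with over 40 N, if the wrist force passes 120 N, or if a joint passes its speed limit or range.

## Working session

There is one attempt and no reset: what is moved stays moved. The work goes in short steps, Python scripts to look and compute and a tool call to move; the robot and the scene stay as the last step left them, time stands still between calls to the robot, and variables do not carry over. Pictures are saved under pics/ and viewed, at most 14 in all, crops included, and the job is handed in when it is done.

Besides the shell and the picture viewer there is one more tool, called in YAML: its name, and indented under it one key for each argument. play_rows: Moves the arm, as the interface text tells. Its arguments: {"type":"object","properties":{"dp":{"type":"array"},"rot":{"type":"array"},"fingers":{"type":"number"},"grip_force":{"type":"number"}},"required":["dp","rot"]}

```bash
ls; mkdir -p pics
cat > h.py <<'E'
import numpy as np, cv2
from rig import telemetry, optics, r
from scipy.spatial.transform import Rotation as Ro
def grab(n,save=None):
    s=telemetry.sense(); f=optics.grab_frame(n)
    if n=='wrist':
        T=np.eye(4); T[:3,:3]=Ro.from_euler('xyz',s['tcp_rot']).as_matrix(); T[:3,3]=s['eef_pos']
        C=T@np.array(f['mount']); f['R']=C[:3,:3].T; f['t']=-C[:3,:3].T@C[:3,3]
    for k in('R','t','mtx'): f[k]=np.array(f[k],float)
    if save: cv2.imwrite('pics/'+save,cv2.cvtColor(f['color'],cv2.COLOR_RGB2BGR))
    return f
def ray(f,uv,z):
    uv=np.atleast_2d(uv).astype(float)
    d=(f['R'].T@np.linalg.inv(f['mtx'])@np.c_[uv,np.ones(len(uv))].T).T
    c=-f['R'].T@f['t']
    return c+d*((z-c[2])/d[:,2])[:,None]
def proj(f,X):
    p=(f['R']@np.atleast_2d(X).T).T+f['t']; p=(f['mtx']@p.T).T; return p[:,:2]/p[:,2:]
def togo(X,yaw=None):
    "dp,rot units to reach TCP X from the present pose"
    s=telemetry.sense(); R=Ro.from_euler('xyz',s['tcp_rot']).as_matrix()
    return np.round(R.T@(np.array(X)-s['eef_pos'])/40,3)
E
python3 - <<'E'
from h import *
a=grab('scene','s1.png');b=grab('side','d1.png');w=grab('wrist','w1.png')
s=telemetry.sense();print(s)
for f in(a,b,w):print(np.round(-f['R'].T@f['t']),np.round(f['R'],2).tolist(),f['mtx'].tolist())
E
```

```text
pics
{'clock': 0.15, 'qpos': array([-1.18038991e+00,  3.53513083e-01,  1.63395317e+00,  6.07245646e-05,
        1.15517829e+00, -2.45132991e-03]), 'qvel': array([-1.23951318e-04, -3.65777031e-03, -2.69989113e-03,  1.48265268e-03,
       -3.81371146e-06,  1.56415379e-03]), 'joint_efforts': array([-1.69391609e-05, -6.05635357e+01, -3.42339492e+01, -1.98489988e-05,
        6.14644261e-03,  1.06962955e-05]), 'eef_pos': array([ 239.10972083, -577.0291433 ,  193.62348524]), 'tcp_rot': array([-3.14054091e+00, -5.81074190e-05,  3.92833171e-01]), 'contact_force': array([ 0.26113259,  0.14934929, -0.24603201]), 'wrist_torque': array([ 0.06279853,  0.0043175 , -0.02104622]), 'grasp_force': 0.0, 'opening': 0.9982348846973105}
[1459.   98.  852.] [[-0.09, 1.0, -0.01], [0.66, 0.05, -0.75], [-0.75, -0.07, -0.66]] [[369.3266646566276, 0.0, 316.74804137874656], [0.0, 369.3266646566276, 194.16939391030073], [0.0, 0.0, 1.0]]
[ 444. -726.  682.] [[0.98, -0.18, -0.02], [-0.13, -0.62, -0.77], [0.13, 0.76, -0.63]] [[369.3643014907591, 0.0, 320.61137111775145], [0.0, 369.3643014907591, 195.45908666664397], [0.0, 0.0, 1.0]]
[ 307. -549.  374.] [[0.38, -0.92, -0.0], [-0.88, -0.37, 0.29], [-0.27, -0.11, -0.96]] [[308.460571136766, 0.0, 314.8386646082791], [0.0, 308.460571136766, 207.42296349673154], [0.0, 0.0, 1.0]]
```

View pics/s1.png

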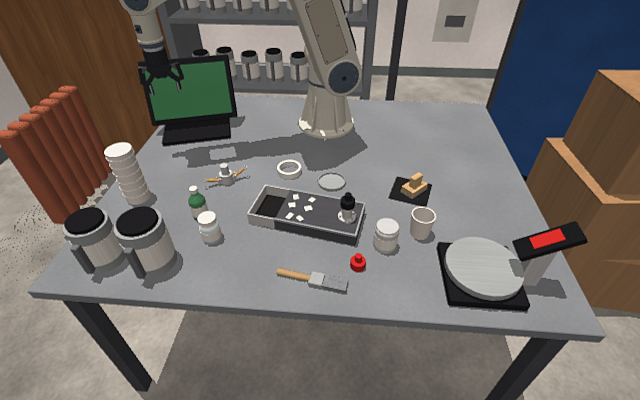

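View pics/d1.png

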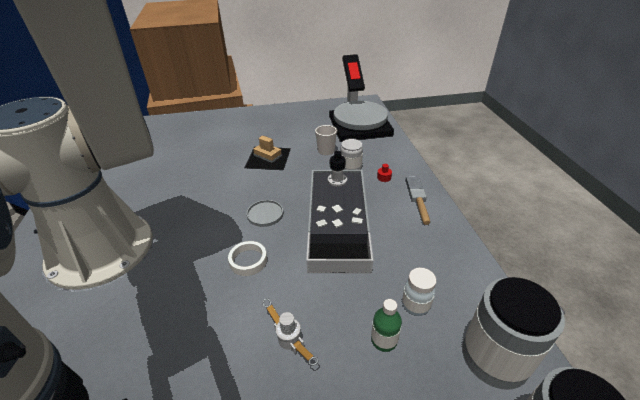

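Run:
```python
from h import *
a=grab('scene');b=grab('side')
def P(n,f,uv,z):print(n,np.round(ray(f,uv,z)[0]))
for uv in[(310,172),(363,172),(309,265),(371,265)]:P('stn side',b,uv,46)
for uv in[(263,187),(365,208),(358,238),(249,218)]:P('stn scene',a,uv,46)
P('dish',a,(331,182),8);P('dish',b,(265,213),8)
P('mat',a,(411,190),4);P('mat',b,(269,158),4)
P('scr top',a,(414,178),66);P('scr top',b,(265,140),66)
P('coup neck top',a,(225,167),74);P('coup neck top',b,(287,319),74)
P('cap knob top',a,(348,195),137);P('cap',b,(338,153),137)
for n,u,v in[('tape',(289,169),(248,257)),('flask',(196,190),(390,308)),('jar?',(209,218),(421,275)),('tin?',(386,226),(351,146)),('mix',(423,213),(326,131)),('redcap',(358,258),(384,168))]:
  P(n,a,u,80 if n!='tape' and n!='redcap' else 30);P(n,b,v,80 if n!='tape'and n!='redcap' else 30)
for uv in[(321,209),(337,209),(357,211),(322,223),(337,223),(357,220)]:P('chip',b,uv,46)
```

```text
stn side [559. 157.  46.]
stn side [712. 125.  46.]
stn side [ 503. -192.   46.]
stn side [ 637. -218.   46.]
stn scene [ 518. -179.   46.]
stn scene [594. 166.  46.]
stn scene [724. 144.  46.]
stn scene [ 669. -192.   46.]
dish [426.  48.   8.]
dish [416.  44.   8.]
mat [443. 331.   4.]
mat [446. 321.   4.]
scr top [453. 330.  66.]
scr top [440. 335.  66.]
coup neck top [ 454. -325.   74.]
coup neck top [ 440. -335.   74.]
cap knob top [640. 109. 137.]
cap [631. 102. 137.]
tape [ 390. -110.   30.]
tape [ 368. -128.   30.]
flask [ 590. -381.   80.]
flask [ 632. -352.   80.]
jar? [ 712. -299.   80.]
jar? [ 718. -290.   80.]
tin? [702. 222.  80.]
tin? [698. 219.  80.]
mix [639. 335.  80.]
mix [640. 326.  80.]
redcap [785. 146.  30.]
redcap [787. 154.  30.]
chip [562. -13.  46.]
chip [603. -21.  46.]
chip [652. -39.  46.]
chip [555. -65.  46.]
chip [592. -73.  46.]
chip [643. -72.  46.]
```

View pics/w1.png

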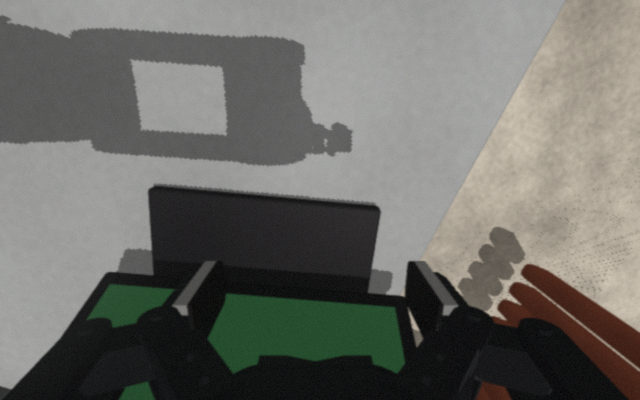

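play_rows:
  dp:
    - [0.53,-0.74,-0.3]
    - [1.06,-1.48,-0.6]
    - [1.59,-2.22,-0.9]
    - [2.12,-2.96,-1.2]
    - [2.65,-3.7,-1.5]
  rot:
    - [0,0,0]
    - [0,0,0]
    - [0,0,0]
    - [0,0,0]
    - [0,0,0]
  fingers: 1

```text
clock: 0.67
eef_pos: [280.4, -398.4, 254.5]
tcp_rot: [-3.141, -0.0, 0.392]
contact_force: [1.6, 0.5, 0.6]
opening: 1.001
grasp_force: 0.0
```

play_rows:
  dp:
    - [0.53,-0.74,0]
    - [1.06,-1.48,0]
    - [1.59,-2.22,0]
    - [2.12,-2.96,0]
    - [2.65,-3.7,0]
  rot:
    - [0,0,0]
    - [0,0,0]
    - [0,0,0]
    - [0,0,0]
    - [0,0,0]

```text
clock: 1.08
eef_pos: [321.7, -221.2, 254.3]
tcp_rot: [3.141, -0.0, 0.392]
contact_force: [1.3, 0.2, -0.8]
opening: 0.999
grasp_force: 0.0
```

play_rows:
  dp:
    - [0.53,-0.74,0]
    - [1.06,-1.48,0]
    - [1.59,-2.22,0]
    - [2.12,-2.96,0]
    - [2.65,-3.7,0]
  rot:
    - [0,0,0]
    - [0,0,0]
    - [0,0,0]
    - [0,0,0]
    - [0,0,0]

```text
clock: 1.5
eef_pos: [363.0, -43.8, 254.4]
tcp_rot: [3.141, -0.001, 0.393]
contact_force: [1.4, -0.0, -0.3]
opening: 1.001
grasp_force: 0.0
```

play_rows:
  dp:
    - [0.53,-0.74,0]
    - [1.06,-1.48,0]
    - [1.59,-2.22,0]
    - [2.12,-2.96,0]
    - [2.65,-3.7,0]
  rot:
    - [0,0,0]
    - [0,0,0]
    - [0,0,0]
    - [0,0,0]
    - [0,0,0]

```text
clock: 1.92
eef_pos: [404.3, 133.8, 254.4]
tcp_rot: [3.141, -0.001, 0.393]
contact_force: [0.8, -0.9, 0.3]
opening: 1.0
grasp_force: 0.0
```

play_rows:
  dp:
    - [0.53,-0.74,0]
    - [1.06,-1.48,0]
    - [1.59,-2.22,0]
    - [2.12,-2.96,0]
    - [2.4,-3.4,0]
  rot:
    - [0,0,0]
    - [0,0,0]
    - [0,0,0]
    - [0,0,0]
    - [0,0,0]

```text
clock: 2.33
eef_pos: [441.5, 297.6, 254.1]
tcp_rot: [-3.141, -0.001, 0.394]
contact_force: [-0.0, -0.4, -0.8]
opening: 0.999
grasp_force: 0.0
```

Run:
```python
from h import *
w=grab('wrist','w2.png');s=telemetry.sense();print(s['clock'],s['eef_pos'],s['tcp_rot'],s['contact_force'])
```

```text
2.3833 [441.96401376 299.71726768 254.00682351] [-3.1395451e+00 -1.6003381e-03  3.9463136e-01] [0.57993944 2.40153169 0.38899468]
```

View pics/w2.png

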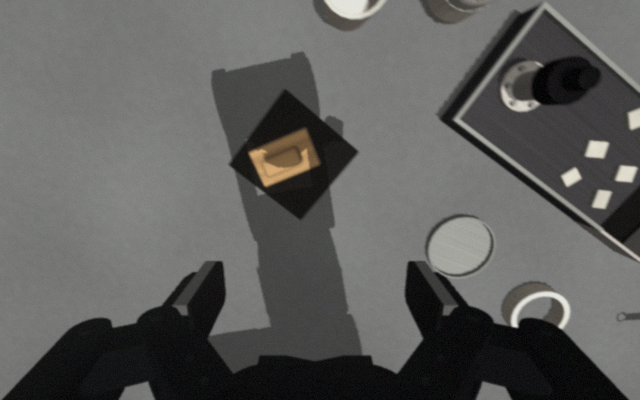

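```bash
cat >> h.py <<'E'
def box(f,mask,z,amin=60):
    "min-area rect of each blob, corners cast on plane z"
    out=[]
    for c in cv2.findContours(mask.astype(np.uint8),cv2.RETR_EXTERNAL,cv2.CHAIN_APPROX_NONE)[0]:
        if cv2.contourArea(c)<amin: continue
        W=ray(f,c[:,0,:]+0.0,z)[:,:2].astype(np.float32)
        out.append(cv2.minAreaRect(W)+(cv2.boundingRect(c),))
    return out
def hsv(f): return cv2.cvtColor(f['color'],cv2.COLOR_RGB2HSV)
E
python3 - <<'E'
from h import *
w=grab('wrist');h=hsv(w);H,S,V=[h[...,i].astype(int) for i in range(3)]
m=(S>90)&(H>5)&(H<30);m[250:]=0
for z in(32,): print('scr',box(w,m,z))
k=(V<45);k[255:]=0;k=k|m; k[:,:200]=0;k[:,400:]=0
print('mat',box(w,k,4))
v=w['color'];print(v[100,290],v[170,340],v[140,275],v[150,285])
g=(V>140)&(S<40); 
print('blobs',[ (np.round(b[0]),np.round(b[1]),round(b[2]),b[3]) for b in box(w,g,46,50)])
d=ray(w,[(427,245),(494,245),(460,217),(460,275)],10);print('dish',d)
print('stn corners',ray(w,[(545,5),(443,120),(452,121)],47))
E
```

```text
scr [((442.490234375, 339.3805847167969), (52.27985763549805, 82.21837615966797), 45.04367446899414, (251, 131, 73, 58))]
mat [((443.21282958984375, 329.3382873535156), (129.1849365234375, 129.05250549316406), 73.25016021728516, (233, 92, 127, 129))]
[22 21 18] [34 35 33] [22 21 19] [102  78  52]
blobs [(array([385., -89.]), array([61., 87.]), 18, (513, 293, 61, 38)), (array([425.,  76.]), array([80., 82.]), 23, (431, 220, 62, 55)), (array([555., -62.]), array([24., 18.]), 16, (595, 192, 19, 19)), (array([564.,  -8.]), array([18., 20.]), 59, (564, 170, 20, 19)), (array([594., -70.]), array([20., 22.]), 18, (618, 168, 22, 16)), (array([605., -16.]), array([20., 24.]), 18, (588, 143, 24, 17)), (array([650., -34.]), array([22.,  9.]), 39, (631, 112, 9, 20)), (array([614., 107.]), array([19., 51.]), 0, (504, 88, 38, 26)), (array([609., -12.]), array([333., 151.]), 79, (458, 5, 182, 256)), (array([629., 326.]), array([20., 69.]), 23, (327, 0, 64, 22))]
dish [[401.51096314 101.78472365  10.        ]
 [439.97126846   9.67718677  10.        ]
 [458.79189381  78.85377319  10.        ]
 [376.89495655  30.9015927   10.        ]]
stn corners [[712.0121552  139.44880344  47.        ]
 [562.91620764 182.43727873  47.        ]
 [566.07859055 171.82245463  47.        ]]
```

play_rows:
  dp:
    - [0.05,-0.1,0]
    - [0.1,-0.2,0]
    - [0.15,-0.3,0]
    - [0.2,-0.4,0]
    - [0.2,-0.4,0]
  rot:
    - [0,0,1.13]
    - [0,0,2.26]
    - [0,0,3.39]
    - [0,0,4.52]
    - [0,0,5.65]

```text
clock: 2.85
eef_pos: [442.1, 311.7, 254.2]
tcp_rot: [3.141, 0.0, -0.205]
contact_force: [0.3, -0.2, 0.5]
opening: 1.001
grasp_force: 0.0
```

play_rows:
  dp:
    - [0,-0.1,0]
    - [0,-0.2,0]
    - [0,-0.4,0]
    - [0,-0.5,0]
    - [0,-0.5,0]
  rot:
    - [0,0,1.13]
    - [0,0,2.26]
    - [0,0,3.39]
    - [0,0,4.52]
    - [0,0,5.63]

```text
clock: 3.27
eef_pos: [446.2, 331.3, 254.2]
tcp_rot: [3.141, -0.0, -0.795]
contact_force: [0.6, 0.7, 0.1]
opening: 1.002
grasp_force: 0.0
```

play_rows:
  dp:
    - [0,0,0]
    - [0,0,0]
  rot:
    - [0,0,0]
    - [0,0,0]

```text
clock: 3.43
eef_pos: [446.0, 330.9, 254.2]
tcp_rot: [3.141, -0.0, -0.785]
contact_force: [0.4, 0.7, -0.7]
opening: 1.001
grasp_force: 0.0
```

Run:
```python
from h import *
w=grab('wrist','w3.png');h=hsv(w);H,S,V=[h[...,i].astype(int) for i in range(3)]
s=telemetry.sense();print(s['qpos'],s['eef_pos'],s['tcp_rot'])
m=(S>90)&(H>5)&(H<30);m[260:]=0
print('scr',box(w,m,32));print('grip top', box(w,m&(V>0),72))
k=((V<45)|m);k[:,:150]=0;k[:,480:]=0;k[260:]=0
print('mat',box(w,k,4,2000))
```

```text
[ 6.35696979e-01  1.91175835e-01  1.71458496e+00 -1.59478188e-04
  1.23612780e+00  2.99126824e+00] [446.07539242 330.94171306 254.2073866 ] [ 3.14127749e+00 -1.04596041e-04 -7.84722510e-01]
scr [((442.3742980957031, 339.1292724609375), (53.72160339355469, 80.94818115234375), 44.86949920654297, (291, 148, 42, 61))]
grip top [((447.888427734375, 333.06805419921875), (48.38432312011719, 72.90592193603516), 44.86947250366211, (291, 148, 42, 61))]
mat [((443.1022644042969, 329.5489807128906), (129.12461853027344, 129.03268432617188), 73.2216796875, (254, 106, 123, 122))]
```

View pics/w3.png

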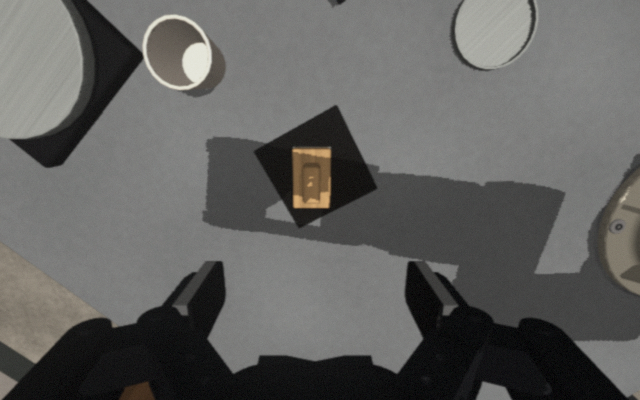

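play_rows:
  dp:
    - [-0.21,-0.08,0.9]
    - [-0.21,-0.08,1.8]
    - [-0.21,-0.08,2.7]
    - [-0.21,-0.08,3.6]
    - [-0.21,-0.08,4.3]
  rot:
    - [0,0,0]
    - [0,0,0]
    - [0,0,0]
    - [0,0,0]
    - [0,0,0]

```text
clock: 3.9
eef_pos: [441.6, 338.8, 79.9]
tcp_rot: [3.14, 0.0, -0.785]
contact_force: [-0.4, 0.2, -0.1]
opening: 1.001
grasp_force: 0.0
```

play_rows:
  dp:
    - [0,0,0.4]
    - [0,0,0.7]
    - [0,0,0.95]
    - [0,0,1.05]
    - [0,0,1.05]
  rot:
    - [0,0,0]
    - [0,0,0]
    - [0,0,0]
    - [0,0,0]
    - [0,0,0]

```text
clock: 4.32
eef_pos: [442.6, 339.8, 40.0]
tcp_rot: [3.141, 0.0, -0.788]
contact_force: [-0.9, -0.1, 0.1]
opening: 1.0
grasp_force: 0.0
```

play_rows:
  dp:
    - [0,0,0]
    - [0,0,0]
    - [0,0,0]
    - [0,0,0]
    - [0,0,0]
  rot:
    - [0,0,0]
    - [0,0,0]
    - [0,0,0]
    - [0,0,0]
    - [0,0,0]
  fingers: 0
  grip_force: 60

```text
clock: 4.73
eef_pos: [442.8, 340.1, 40.7]
tcp_rot: [-3.141, -0.0, -0.788]
contact_force: [0.6, 0.1, -0.1]
opening: 0.294
grasp_force: 0.0
```

play_rows:
  dp:
    - [0,0,0]
    - [0,0,0]
    - [0,0,0]
    - [0,0,0]
    - [0,0,0]
  rot:
    - [0,0,0]
    - [0,0,0]
    - [0,0,0]
    - [0,0,0]
    - [0,0,0]

```text
clock: 5.15
eef_pos: [442.5, 339.8, 40.1]
tcp_rot: [3.142, 0.0, -0.788]
contact_force: [-0.3, -0.1, -0.0]
opening: -0.003
grasp_force: 0.0
```

Run:
```python
from h import *
b=grab('side');a=grab('scene');w=grab('wrist')
im=np.vstack([np.hstack([cv2.resize(b['color'][90:210,180:340],(400,300)),cv2.resize(a['color'][110:230,340:500],(400,300))]),np.hstack([cv2.resize(w['color'],(400,250)),np.zeros((250,400,3),np.uint8)])])
cv2.imwrite('pics/m4.png',im[...,::-1])
```

```text
(no output)
```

View pics/m4.png

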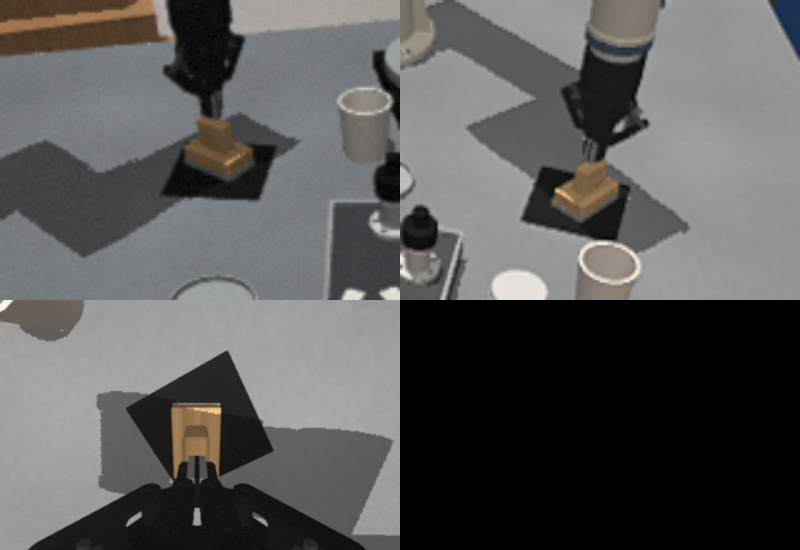

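Run:
```python
from h import *
w=grab('wrist')
c=w['color'][150:330,180:460];cv2.imwrite('pics/m5.png',cv2.resize(c,(800,514),interpolation=cv2.INTER_CUBIC)[...,::-1])
c=lambda x,y:(x*1.6,(y-300)*1.6)
print('mat corner', ray(w,[c(228,351),c(127,408),c(273,449)],4), 'base front',ray(w,[c(173,405),c(220,405)],32))
s=telemetry.sense();print(s['eef_pos'],s['qpos'])
```

```text
mat corner [[485.26325051 249.51044667   4.        ]
 [522.14610741 371.04126205   4.        ]
 [365.13853198 285.69544658   4.        ]] base front [[488.30948848 325.90920709  32.        ]
 [455.50825409 293.29958928  32.        ]]
[442.55074961 339.86685467  40.16742548] [ 6.52218676e-01  4.45228560e-01  1.89764710e+00 -4.43337260e-06
  7.98720059e-01  3.01144401e+00]
```

View pics/m5.png

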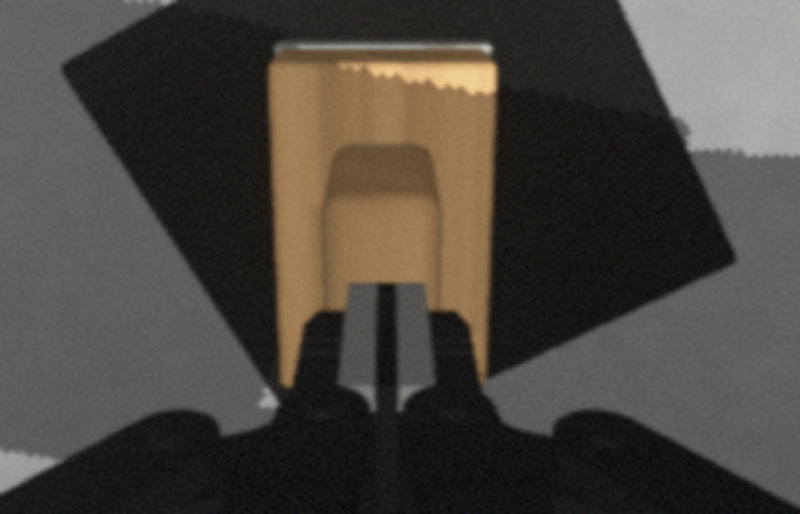

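Run:
```python
from h import *
w=grab('wrist');s=telemetry.sense();t=s['eef_pos']
print(np.round(w['mount'],3).tolist())
R=Ro.from_euler('xyz',s['tcp_rot']).as_matrix()
for dx in(0,-20,-40):print(dx,proj(w,t+R@[dx,0,0]),proj(w,t+R@[dx,0,-19]))
for n in('scene','side'):
  f=grab(n);print(n,proj(f,t),proj(f,[442.5,339,72]),proj(f,t+R@[-38,0,0]))
```

```text
[[0.0, -0.957, -0.29, 73.967], [1.0, 0.0, 0.0, 0.734], [-0.0, -0.29, 0.957, -180.453], [0.0, 0.0, 0.0, 1.0]]
0 [[313.65072853 236.73467213]] [[313.52951717 249.42509185]]
-20 [[313.68036236 265.41376185]] [[313.56598441 280.56830926]]
-40 [[313.70832507 292.47556216]] [[313.60019579 309.78501107]]
scene [[415.22655376 182.05786324]] [[416.52364363 174.79375042]] [[422.19453962 177.63329556]]
side [[266.51893255 145.90328567]] [[265.43626895 137.62559455]] [[257.98295903 142.61322149]]
```

play_rows:
  dp:
    - [0,0,0]
    - [0,0,0]
    - [0,0,0]
    - [0,0,0]
    - [0,0,0]
  rot:
    - [0,0,0]
    - [0,0,0]
    - [0,0,0]
    - [0,0,0]
    - [0,0,0]
  fingers: 1

```text
clock: 5.92
eef_pos: [442.5, 339.9, 40.2]
tcp_rot: [-3.142, -0.0, -0.788]
contact_force: [0.5, -0.2, 0.1]
opening: 0.712
grasp_force: 0.0
```

play_rows:
  dp:
    - [0,0,0]
    - [0,0,0]
    - [0,0,0]
    - [0,0,0.2]
    - [0,0,0.4]
  rot:
    - [0,0,0]
    - [0,0,0]
    - [0,0,0]
    - [0,0,0]
    - [0,0,0]

```text
clock: 6.33
eef_pos: [442.9, 340.1, 24.0]
tcp_rot: [-3.141, -0.0, -0.788]
contact_force: [-0.1, -0.9, -0.4]
opening: 1.001
grasp_force: 0.0
```

play_rows:
  dp:
    - [0,0,0.2]
    - [0,0,0.4]
    - [0,0,0.5]
    - [0,0,0.5]
  rot:
    - [0,0,0]
    - [0,0,0]
    - [0,0,0]
    - [0,0,0]

```text
clock: 6.67
eef_pos: [441.7, 339.2, 2.7]
tcp_rot: [3.139, 0.0, -0.788]
contact_force: [-0.3, -0.1, 0.3]
opening: 0.998
grasp_force: 0.0
```

Run:
```python
from h import *
b=grab('side');a=grab('scene');w=grab('wrist')
im=np.vstack([np.hstack([cv2.resize(b['color'][110:170,230:310],(400,300)),cv2.resize(a['color'][150:210,375:455],(400,300))]),np.hstack([cv2.resize(w['color'],(400,250)),np.zeros((250,400,3),np.uint8)])])
cv2.imwrite('pics/m6.png',im[...,::-1])
s=telemetry.sense();print(s['eef_pos'],s['contact_force'])
```

```text
[442.61258337 339.9003621    4.1665041 ] [ 0.94040158 -0.00124875  0.40589933]
```

View pics/m6.png

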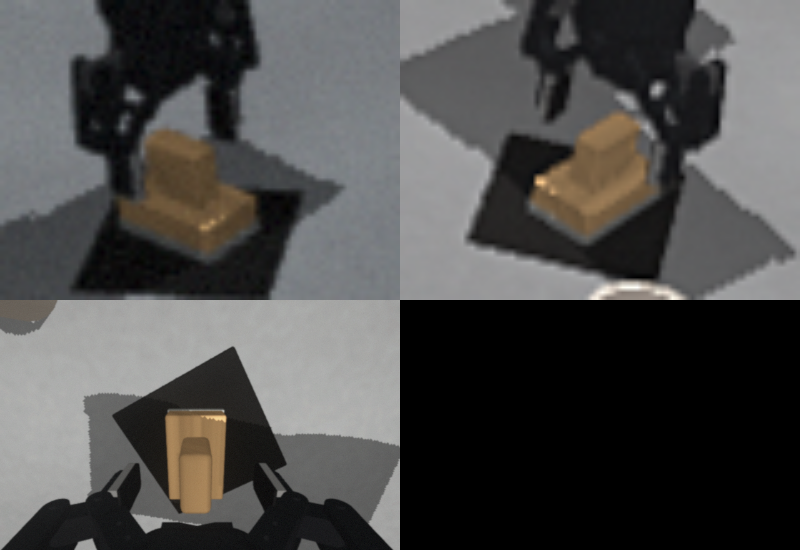

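Run:
```python
from h import *
b=grab('side');a=grab('scene')
for f,n,obs in((b,'side',[(412,310,253.6,149.4),(472,370,275,137.4)]),(a,'scene',[(412,310,375+150/5,150+118/5),(472,370,375+265/5,150+180/5)])):
  for x,y,u,v in obs:
    print(n,u,v,[ (z,np.round(proj(f,[x,y,z])[0],1).tolist()) for z in(4,30,50,70)])
```

```text
side 253.6 149.4 [(4, [259.0, 161.0]), (30, [258.0, 154.4]), (50, [257.3, 149.1]), (70, [256.5, 143.8])]
side 275 137.4 [(4, [275.7, 149.5]), (30, [275.0, 142.9]), (50, [274.4, 137.8]), (70, [273.8, 132.5])]
scene 405.0 173.6 [(4, [404.2, 184.1]), (30, [405.3, 178.4]), (50, [406.1, 174.0]), (70, [407.0, 169.4])]
scene 428.0 186.0 [(4, [423.3, 196.0]), (30, [424.6, 190.3]), (50, [425.7, 185.8]), (70, [426.8, 181.2])]
```

play_rows:
  dp:
    - [0,0,0]
    - [0,0,0]
    - [0,0,0]
    - [0,0,0]
    - [0,0,0]
  rot:
    - [0,0,0]
    - [0,0,0]
    - [0,0,0]
    - [0,0,0]
    - [0,0,0]
  fingers: 0
  grip_force: 60

```text
clock: 7.33
eef_pos: [442.6, 339.9, 4.3]
tcp_rot: [-3.141, -0.0, -0.788]
contact_force: [-0.8, 0.5, 0.0]
opening: 0.3
grasp_force: 0.0
```

play_rows:
  dp:
    - [0,0,0]
    - [0,0,0]
    - [0,0,0]
    - [0,0,0]
    - [0,0,0]
  rot:
    - [0,0,0]
    - [0,0,0]
    - [0,0,0]
    - [0,0,0]
    - [0,0,0]

```text
clock: 7.75
eef_pos: [442.7, 340.0, 4.3]
tcp_rot: [-3.141, -0.0, -0.789]
contact_force: [-0.2, 0.6, 2.3]
opening: 0.245
grasp_force: 62.6
```

play_rows:
  dp:
    - [0,0,-0.2]
    - [0,0,-0.5]
    - [0,0,-0.8]
    - [0,0,-1.2]
    - [0,0,-1.2]
  rot:
    - [0,0,0]
    - [0,0,0]
    - [0,0,0]
    - [0,0,0]
    - [0,0,0]

```text
clock: 8.17
eef_pos: [444.3, 341.3, 55.8]
tcp_rot: [-3.137, -0.001, -0.788]
contact_force: [1.2, 0.0, -1.0]
opening: 0.248
grasp_force: 62.2
```

play_rows:
  dp:
    - [0.4,0.2,-0.7]
    - [1.2,0.6,-1.3]
    - [2.0,1.0,-1.8]
    - [2.85,1.5,-2.1]
    - [3.7,2.0,-2.3]
  rot:
    - [0,0,0]
    - [0,0,0]
    - [0,0,0]
    - [0,0,0]
    - [0,0,0]

```text
clock: 8.58
eef_pos: [491.2, 177.5, 146.3]
tcp_rot: [-3.139, -0.001, -0.787]
contact_force: [0.8, -0.6, -1.6]
opening: 0.249
grasp_force: 62.3
```

play_rows:
  dp:
    - [0.8,0.4,-0.4]
    - [1.6,0.8,-0.9]
    - [2.4,1.2,-1.4]
    - [3.1,1.6,-1.9]
    - [3.7,2.0,-2.3]
  rot:
    - [0,0,-1.12]
    - [0,0,-2.24]
    - [0,0,-3.36]
    - [0,0,-4.48]
    - [0,0,-5.6]

```text
clock: 9.0
eef_pos: [538.6, 14.9, 238.1]
tcp_rot: [-3.141, -0.002, -0.197]
contact_force: [1.2, 0.4, -1.9]
opening: 0.244
grasp_force: 62.2
```

play_rows:
  dp:
    - [0,0,0]
    - [0,0,0]
  rot:
    - [0,0,0]
    - [0,0,0]

```text
clock: 9.17
eef_pos: [538.4, 15.8, 237.2]
tcp_rot: [-3.141, -0.002, -0.206]
contact_force: [-0.0, 0.7, -2.8]
opening: 0.248
grasp_force: 62.1
```

Run:
```python
from h import *
w=grab('wrist','w7.png');s=telemetry.sense();print(s['eef_pos'],s['tcp_rot'],s['qpos'])
```

```text
[537.46034358  16.85232114 236.16820308] [-3.14113703e+00 -5.29022227e-05 -2.05494234e-01] [2.82512556e-02 1.77108325e-01 1.77271038e+00 4.63934832e-04
 1.19161698e+00 1.80437011e+00]
```

View pics/w7.png

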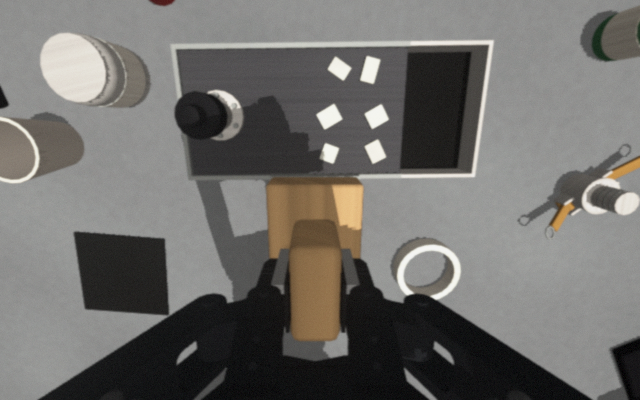

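Run:
```python
from h import *
w=grab('wrist');h=hsv(w);H,S,V=[h[...,i].astype(int) for i in range(3)]
c=ray(w,[(172,44),(188,179),(493,40),(475,179)],46);print(np.round(c,1))
y=(c[0]+c[1]-c[2]-c[3])[:2];x=(c[0]+c[2]-c[1]-c[3])[:2]
print('yaw',np.arctan2(-y[0],y[1]),np.arctan2(x[1],x[0]),np.linalg.norm(y)/2,np.linalg.norm(x)/2)
m=(V>150)&(S<60);m[:48]=0;m[170:]=0;m[:,:260]=0;m[:,:]=m
bs=[b for b in box(w,m,46,80) if b[1][0]<60]
th=np.arctan2(-y[0],y[1]);uy=np.array([-np.sin(th),np.cos(th)]);ux=np.array([np.cos(th),np.sin(th)])
far=(c[0]+c[1])[:2]/2; D=far-uy*130
print('deck',D,'th',th)
for b in bs:
  p=np.array(b[0])-D;print('chip',np.round([p@ux,p@uy],1),np.round(b[1],1))
e=ray(w,[(407,47),(402,169)],40)[:,:2]-D;print('edge',e@ux,e@uy)
print('flange',[(q@ux,q@uy) for q in ray(w,[(231,114),(243,114)],47)[:,:2]-D])
```

```text
[[ 711.7  137.8   46. ]
 [ 566.5  168.5   46. ]
 [ 644.9 -202.3   46. ]
 [ 495.  -174.7   46. ]]
yaw -0.19979261283315983 -0.19493143491544437 348.56814000430165 150.4039176462651
deck [613.31246657  25.73041431] th -0.19979261283315983
chip [-42.3 -42.4] [18.5 20.5]
chip [-40.5 -97.2] [24.7 18.7]
chip [ -0.2 -96.9] [20.6 22.4]
chip [ -0.2 -41.9] [20.6 24.7]
chip [ 50.9 -52.7] [22.4 16.4]
chip [ 49.4 -86.9] [16.6 26.4]
edge [ 70.98954965 -64.4147247 ] [-126.70087332 -131.53227337]
flange [(np.float64(1.4281505002145665), np.float64(71.40826542131062)), (np.float64(1.3514784525495105), np.float64(57.6444741663259))]
```

play_rows:
  dp:
    - [0.5,-0.45,0.4]
    - [1.0,-0.9,1.0]
    - [1.16,-0.98,1.9]
    - [1.16,-0.98,2.8]
    - [1.16,-0.98,3.5]
  rot:
    - [0,0,-0.06]
    - [0,0,-0.06]
    - [0,0,-0.06]
    - [0,0,-0.06]
    - [0,0,-0.06]

```text
clock: 9.68
eef_pos: [589.2, 48.0, 92.5]
tcp_rot: [3.141, 0.003, -0.195]
contact_force: [0.2, -0.2, -2.1]
opening: 0.244
grasp_force: 62.2
```

play_rows:
  dp:
    - [0,0,0.4]
    - [0,0,0.7]
    - [0,0,0.9]
    - [0,0,0.9]
    - [0,0,0.9]
  rot:
    - [0,0,0]
    - [0,0,0]
    - [0,0,0]
    - [0,0,0]
    - [0,0,0]

```text
clock: 10.1
eef_pos: [591.3, 46.7, 60.5]
tcp_rot: [-3.141, -0.0, -0.196]
contact_force: [0.7, -0.7, -0.8]
opening: 0.252
grasp_force: 62.2
```

Run:
```python
from h import *
s=telemetry.sense();print(s['eef_pos'],s['tcp_rot'],s['contact_force'])
D=np.array([613.31,25.73]);th=-.1998;ux=np.array([np.cos(th),np.sin(th)]);uy=np.array([-ux[1],ux[0]])
p=s['eef_pos'][:2]-D;print(p@ux,p@uy)
b=grab('side');a=grab('scene')
im=np.hstack([cv2.resize(b['color'][130:280,280:400],(400,500)),cv2.resize(a['color'][150:275,240:380],(400,357))[:357].repeat(1,0) if 0 else cv2.resize(a['color'][150:275,240:380],(400,500))])
cv2.imwrite('pics/m8.png',im[...,::-1])
```

```text
[591.26154543  46.7089768   60.54824754] [-3.14144978e+00 -2.80526234e-04 -1.95570664e-01] [ 0.71851651 -0.69177757 -0.84310539]
-25.773596095435554 16.185597322713395
```

View pics/m8.png

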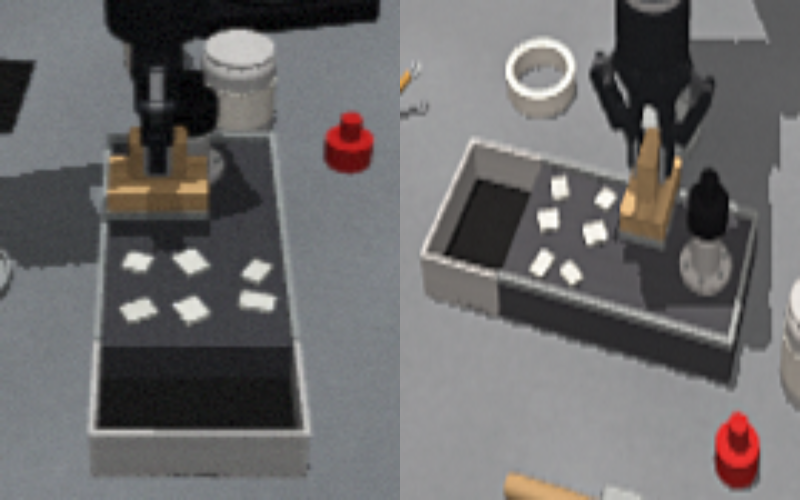

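play_rows:
  dp:
    - [0,0,0.2]
    - [0,0,0.35]
    - [0,0,0.45]
    - [0,0,0.51]
    - [0,0,0.51]
  rot:
    - [0,0,0]
    - [0,0,0]
    - [0,0,0]
    - [0,0,0]
    - [0,0,0]

```text
clock: 10.62
eef_pos: [590.7, 46.2, 40.3]
tcp_rot: [3.141, 0.001, -0.196]
contact_force: [-3.8, -0.2, 7.9]
opening: 0.246
grasp_force: 63.5
```

play_rows:
  dp:
    - [0,0,0]
    - [0,0,0]
  rot:
    - [0,0,0]
    - [0,0,0]

```text
clock: 10.78
eef_pos: [590.7, 46.2, 40.3]
tcp_rot: [3.142, 0.001, -0.196]
contact_force: [-4.0, -0.4, 7.5]
opening: 0.248
grasp_force: 63.5
```

play_rows:
  dp:
    - [0.03,0.25,0]
    - [0.05,0.55,0]
    - [0.05,0.9,0]
    - [0.05,1.25,0]
    - [0.05,1.6,0]
  rot:
    - [0,0,0]
    - [0,0,0]
    - [0,0,0]
    - [0,0,0]
    - [0,0,0]

```text
clock: 11.2
eef_pos: [581.2, -18.0, 40.3]
tcp_rot: [-3.141, -0.002, -0.196]
contact_force: [2.4, 4.1, 5.1]
opening: 0.249
grasp_force: 63.2
```

play_rows:
  dp:
    - [0,0.35,0]
    - [0,0.7,0]
    - [0,1.05,0]
    - [0,1.4,0]
    - [0,1.7,0]
  rot:
    - [0,0,0]
    - [0,0,0]
    - [0,0,0]
    - [0,0,0]
    - [0,0,0]

```text
clock: 11.62
eef_pos: [567.5, -85.2, 40.3]
tcp_rot: [-3.141, -0.001, -0.197]
contact_force: [1.0, 4.0, 4.5]
opening: 0.247
grasp_force: 63.1
```

play_rows:
  dp:
    - [0,0,0]
    - [0,0,0]
    - [0,0,-0.4]
    - [0,0,-0.9]
    - [0,0,-0.9]
  rot:
    - [0,0,0]
    - [0,0,0]
    - [0,0,0]
    - [0,0,0]
    - [0,0,0]

```text
clock: 12.03
eef_pos: [568.6, -85.3, 78.2]
tcp_rot: [3.141, -0.003, -0.196]
contact_force: [1.3, -1.1, -1.2]
opening: 0.243
grasp_force: 62.2
```

Run:
```python
from h import *
s=telemetry.sense();print(s['eef_pos'],s['tcp_rot'],s['contact_force'])
D=np.array([613.31,25.73]);th=-.1998;ux=np.array([np.cos(th),np.sin(th)]);uy=np.array([-ux[1],ux[0]])
p=s['eef_pos'][:2]-D;print(p@ux,p@uy)
b=grab('side');h=hsv(b);m=(h[...,2]>150)&(h[...,1]<60);m[:190]=0;m[262:]=0;m[:,:313]=0;m[:,366:]=0
for q in box(b,m,46,6): print(np.round([(np.array(q[0])-D)@ux,(np.array(q[0])-D)@uy]),np.round(q[1]),q[3])
```

```text
[568.57612401 -85.31331099  78.19782606] [ 3.14117179 -0.0034608  -0.19645486] [ 1.30037683 -1.08796854 -1.15903525]
-21.804819447750393 -117.7127283929933
[   1. -219.] [  3. 117.] (313, 259, 53, 2)
[ -45. -200.] [12. 21.] (314, 251, 10, 5)
[  -9. -194.] [25. 16.] (331, 247, 8, 9)
[ -37. -177.] [16. 17.] (319, 243, 8, 6)
[ 54. -90.] [15. 15.] (356, 218, 7, 5)
[ 50. -55.] [22. 13.] (355, 208, 6, 7)
```

play_rows:
  dp:
    - [0.24,-0.67,0]
    - [0.48,-1.34,0]
    - [0.72,-2.0,0]
    - [0.97,-2.7,0]
    - [1.22,-3.3,0]
  rot:
    - [0,0,0]
    - [0,0,0]
    - [0,0,0]
    - [0,0,0]
    - [0,0,0]

```text
clock: 12.5
eef_pos: [640.5, 37.1, 74.1]
tcp_rot: [3.141, 0.002, -0.196]
contact_force: [1.0, -0.6, -2.6]
opening: 0.248
grasp_force: 62.1
```

play_rows:
  dp:
    - [0,0,0.3]
    - [0,0,0.6]
    - [0,0,0.8]
    - [0,0,0.96]
    - [0,0,0.96]
  rot:
    - [0,0,0]
    - [0,0,0]
    - [0,0,0]
    - [0,0,0]
    - [0,0,0]

```text
clock: 12.92
eef_pos: [638.9, 35.8, 39.5]
tcp_rot: [-3.142, 0.003, -0.197]
contact_force: [-14.5, 4.2, 33.0]
opening: 0.252
grasp_force: 68.8
```

play_rows:
  dp:
    - [0,0.25,0]
    - [0,0.55,0]
    - [0,0.9,0]
    - [0,1.25,0]
    - [0,1.6,0]
  rot:
    - [0,0,0]
    - [0,0,0]
    - [0,0,0]
    - [0,0,0]
    - [0,0,0]

```text
clock: 13.33
eef_pos: [631.3, -26.5, 39.7]
tcp_rot: [-3.138, -0.006, -0.198]
contact_force: [4.4, 10.1, 17.7]
opening: 0.247
grasp_force: 66.5
```

play_rows:
  dp:
    - [0,0.35,0]
    - [0,0.7,0]
    - [0,1.05,0]
    - [0,1.4,0]
    - [0,1.7,0]
  rot:
    - [0,0,0]
    - [0,0,0]
    - [0,0,0]
    - [0,0,0]
    - [0,0,0]

```text
clock: 13.75
eef_pos: [617.7, -93.8, 39.6]
tcp_rot: [-3.139, -0.006, -0.198]
contact_force: [2.8, 9.6, 18.5]
opening: 0.245
grasp_force: 66.5
```

play_rows:
  dp:
    - [0,0,0]
    - [0,0,0]
    - [0,0,-0.6]
    - [0,0,-1.5]
    - [0,0,-2.5]
  rot:
    - [0,0,0]
    - [0,0,0]
    - [0,0,0]
    - [0,0,0]
    - [0,0,0]

```text
clock: 14.17
eef_pos: [612.0, -94.2, 135.5]
tcp_rot: [3.141, 0.006, -0.197]
contact_force: [0.7, -1.0, -2.2]
opening: 0.251
grasp_force: 63.6
```

Run:
```python
from h import *
s=telemetry.sense();print(s['eef_pos'],s['tcp_rot'],s['contact_force'])
D=np.array([613.31,25.73]);th=-.1998;ux=np.array([np.cos(th),np.sin(th)]);uy=np.array([-ux[1],ux[0]])
p=s['eef_pos'][:2]-D;print(p@ux,p@uy)
b=grab('side');a=grab('scene')
im=np.hstack([cv2.resize(b['color'][130:280,280:400],(400,500)),cv2.resize(a['color'][150:275,240:380],(400,500))])
cv2.imwrite('pics/m9.png',im[...,::-1])
```

```text
[611.98135875 -94.18621441 135.4820995 ] [ 3.14106388  0.00607996 -0.19725753] [ 0.71823301 -0.98921835 -2.23883084]
22.4979587716113 -117.79433610070208
```

View pics/m9.png

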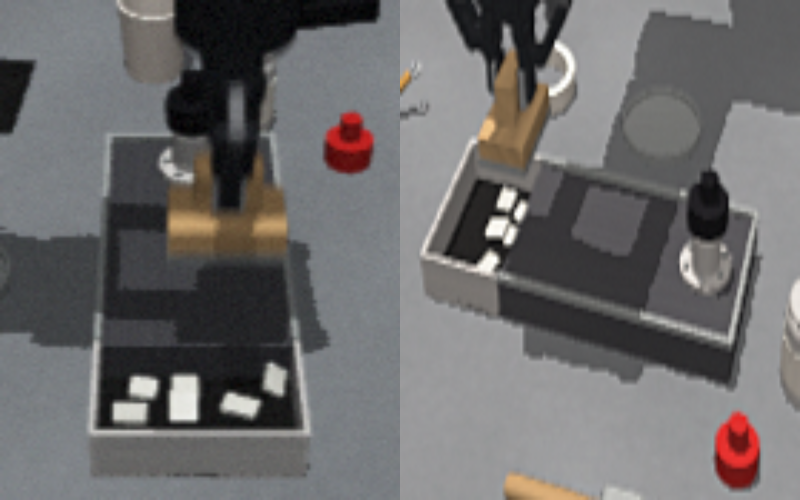

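play_rows:
  dp:
    - [-0.3,-0.5,0]
    - [-0.75,-1.2,0]
    - [-1.2,-1.9,0]
    - [-1.7,-2.65,0]
    - [-2.2,-3.4,0]
  rot:
    - [0,0,0]
    - [0,0,0]
    - [0,0,0]
    - [0,0,0]
    - [0,0,0]

```text
clock: 14.68
eef_pos: [553.2, 57.2, 135.7]
tcp_rot: [3.141, 0.002, -0.198]
contact_force: [0.9, 1.5, -2.2]
opening: 0.244
grasp_force: 63.7
```

play_rows:
  dp:
    - [-0.48,-0.74,0]
    - [-0.96,-1.48,0]
    - [-1.44,-2.22,0]
    - [-1.92,-2.96,0]
    - [-2.4,-3.7,0]
  rot:
    - [0,0,0]
    - [0,0,0]
    - [0,0,0]
    - [0,0,0]
    - [0,0,0]

```text
clock: 15.1
eef_pos: [488.2, 221.0, 135.8]
tcp_rot: [3.14, 0.002, -0.197]
contact_force: [0.4, 0.7, -1.1]
opening: 0.248
grasp_force: 63.7
```

play_rows:
  dp:
    - [-0.48,-0.74,0.3]
    - [-0.96,-1.48,0.7]
    - [-1.35,-2.05,1.1]
    - [-1.62,-2.46,1.4]
    - [-1.62,-2.46,1.7]
  rot:
    - [0,0,0.2]
    - [0,0,0.4]
    - [0,0,0.7]
    - [0,0,0.95]
    - [0,0,0.95]

```text
clock: 15.52
eef_pos: [443.6, 331.7, 67.2]
tcp_rot: [3.141, 0.001, -0.295]
contact_force: [-0.9, 0.4, -1.2]
opening: 0.247
grasp_force: 63.7
```

play_rows:
  dp:
    - [0,0,0]
    - [0,0,0]
  rot:
    - [0,0,0]
    - [0,0,0]

```text
clock: 15.68
eef_pos: [444.7, 328.5, 68.0]
tcp_rot: [3.139, 0.002, -0.295]
contact_force: [-0.2, -0.1, -1.8]
opening: 0.247
grasp_force: 63.7
```

Run:
```python
from h import *
s=telemetry.sense();print(s['eef_pos'],s['tcp_rot'],togo([443,329.5,7]))
```

```text
[444.69869292 328.48218364  67.97419927] [ 3.13871630e+00  1.68943891e-03 -2.95082665e-01] [-0.045 -0.016  1.524]
```

play_rows:
  dp:
    - [-0.05,-0.02,0.6]
    - [-0.05,-0.02,1.1]
    - [-0.05,-0.02,1.4]
    - [-0.05,-0.02,1.55]
    - [-0.05,-0.02,1.6]
  rot:
    - [0,0,0]
    - [0,0,0]
    - [0,0,0]
    - [0,0,0]
    - [0,0,0]

```text
clock: 16.1
eef_pos: [443.9, 330.6, 4.8]
tcp_rot: [3.141, 0.001, -0.296]
contact_force: [0.4, -0.3, -1.2]
opening: 0.245
grasp_force: 63.8
```

play_rows:
  dp:
    - [0,0,0]
    - [0,0,0]
    - [0,0,0]
    - [0,0,0]
    - [0,0,0]
  rot:
    - [0,0,0]
    - [0,0,0]
    - [0,0,0]
    - [0,0,0]
    - [0,0,0]
  fingers: 1

```text
clock: 16.52
eef_pos: [444.2, 332.0, 6.1]
tcp_rot: [-3.141, -0.001, -0.295]
contact_force: [0.3, -0.7, 0.6]
opening: 0.934
grasp_force: 0.0
```

play_rows:
  dp:
    - [0,0,0]
    - [0,0,0]
    - [0,0,0]
    - [0,0,0]
    - [0,0,0]
  rot:
    - [0,0,0]
    - [0,0,0]
    - [0,0,0]
    - [0,0,0]
    - [0,0,0]

```text
clock: 16.93
eef_pos: [443.8, 331.7, 5.4]
tcp_rot: [3.142, 0.0, -0.295]
contact_force: [-0.4, -0.7, 0.4]
opening: 1.004
grasp_force: 0.0
```

play_rows:
  dp:
    - [0,0,-0.7]
    - [0,0,-1.5]
    - [0,0,-2.4]
    - [0,0,-3.3]
    - [0,0,-4.2]
  rot:
    - [0,0,0]
    - [0,0,0]
    - [0,0,0]
    - [0,0,0]
    - [0,0,0]

```text
clock: 17.35
eef_pos: [443.5, 331.4, 175.0]
tcp_rot: [3.141, 0.0, -0.295]
contact_force: [0.1, 0.6, -0.9]
opening: 1.0
grasp_force: 0.0
```

Run:
```python
from h import *
w=grab('wrist','w10.png');h=hsv(w);H,S,V=[h[...,i].astype(int) for i in range(3)]
s=telemetry.sense();print(s['qpos'],s['eef_pos'],s['tcp_rot'])
m=(S>90)&(H>5)&(H<30);m[260:]=0
print('scr',box(w,m,32))
print('dest',togo([630,109,230]))
```

```text
[ 6.39082387e-01  2.55878183e-01  1.79846762e+00 -2.10318764e-05
  1.07801641e+00  2.50507453e+00] [446.75942873 333.85525696 182.21440948] [-3.13418079 -0.00550149 -0.29520634]
scr [((442.2077941894531, 330.3293762207031), (53.72632598876953, 83.6174545288086), 73.33055114746094, (290, 147, 51, 77))]
dest [ 6.025  4.037 -1.191]
```

play_rows:
  dp:
    - [0.6,0.4,-0.6]
    - [1.25,0.85,-1.1]
    - [1.95,1.3,-1.2]
    - [2.7,1.8,-1.2]
    - [3.4,2.3,-1.2]
  rot:
    - [0,0,0]
    - [0,0,0]
    - [0,0,0]
    - [0,0,0]
    - [0,0,0]

```text
clock: 17.82
eef_pos: [548.5, 203.0, 222.0]
tcp_rot: [-3.141, -0.001, -0.295]
contact_force: [0.6, 0.9, -0.4]
opening: 1.0
grasp_force: 0.0
```

play_rows:
  dp:
    - [0.75,0.5,0]
    - [1.5,1.0,0]
    - [2.1,1.4,0]
    - [2.5,1.74,0]
    - [2.6,1.74,0]
  rot:
    - [0,0,-0.2]
    - [0,0,-0.4]
    - [0,0,-0.6]
    - [0,0,-0.8]
    - [0,0,-0.92]

```text
clock: 18.23
eef_pos: [628.0, 104.0, 220.8]
tcp_rot: [3.141, -0.0, -0.2]
contact_force: [0.3, 0.2, 0.1]
opening: 1.0
grasp_force: 0.0
```

play_rows:
  dp:
    - [0,0,0]
    - [0,0,0]
  rot:
    - [0,0,0]
    - [0,0,0]

```text
clock: 18.4
eef_pos: [626.0, 107.8, 220.9]
tcp_rot: [-3.141, 0.001, -0.2]
contact_force: [-1.0, -0.0, 0.1]
opening: 1.001
grasp_force: 0.0
```

Run:
```python
from h import *
w=grab('wrist','w11.png');s=telemetry.sense();print(s['eef_pos'],s['tcp_rot'])
print(proj(w,[[630.2,109,137],[630.2,109,115],[630.2,109,48]]))
```

```text
[625.72593049 108.13096425 221.07197026] [-3.14145182e+00  8.64340801e-04 -1.98974169e-01]
[[311.79932935 195.9898073 ]
 [312.01665272 190.09583263]
 [312.52124166 176.41099787]]
```

View pics/w11.png

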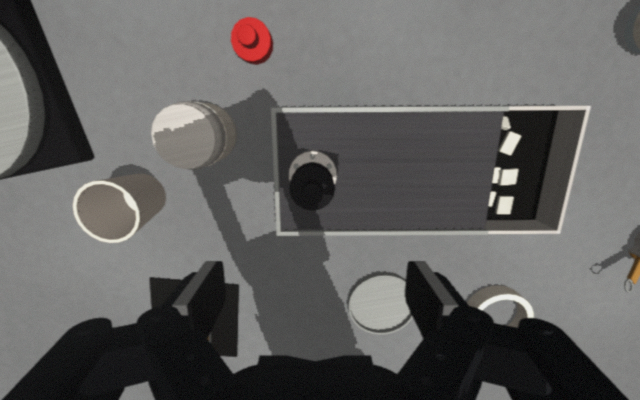

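Run:
```python
from h import *
w=grab('wrist');V=w['color'].max(2).astype(int)
c=V[150:215,280:345];print(np.array2string(cv2.resize(c.astype(np.uint8),(22,22),interpolation=cv2.INTER_AREA),max_line_width=200))
m=(V<30);m[:145]=0;m[225:]=0;m[:,:280]=0;m[:,345:]=0
for b in box(w,m,115,100): print(b)
print('dish',)
g=(V>115);g[:265]=0;g[345:]=0;g[:,:340]=0;g[:,:]=g;g[:,405:]=0
for b in box(w,g,12,200): print(b)
s=telemetry.sense();print(s['eef_pos'],togo([630,109,82]))
```

```text
[[ 46  46  47  46  45  46  47  52  77  95 154 180 139  88  64  60  68  73  74  77  77  77]
 [ 46  45  44  45  46  48  72 110 130 133 129 150 158 134 121  88  53  47  49  65  76  76]
 [ 45  45  46  46  47  82 131 136 136 135 114 107 132 137 135 134 106  54  43  52  73  74]
 [ 44  45  44  45  73 127 135 136 136 132 123 121 131 136 136 137 135 103  50  50  71  72]
 [ 46  46  45  55 111 114 125 121  84  57  38  35  50  75 114 133 119 122  77  61  73  75]
 [ 47  46  45  75 116  97  84  44  23  21  21  20  20  20  34  81  98 111 106  60  75  76]
 [ 46  46  47 101 127  79  28  23  23  23  24  23  23  23  21  23  70 125 126  72  75  75]
 [ 46  45  50 113 117  43  23  23  23  23  24  23  24  22  21  23  31 106 128  85  76  76]
 [ 47  45  51 111  70  23  24  23  23  23  23  22  23  22  21  24  23  54 127  97  74  74]
 [ 47  45  48  97  41  22  23  22  23  22  22  21  22  22  21  21  23  43 169 114  74  74]
 [ 46  43  45  56  27  22  23  22  20  19  18  19  17  20  23  22  22  29 147  95  75  76]
 [ 46  45  45  34  23  23  23  22  19  19  22  22  17  17  29  28  21  23  72  76  74  73]
 [ 52  4
[... 513 characters left out ...]
 42  67  73  73  74  74]
 [ 85  77  70  50  46  39  28  23  23  22  21  22  23  34  36  44  64  74  73  74  74  74]
 [ 87  76  76  52  44  45  42  34  27  23  22  23  26  39  56  71  75  76  77  75  76  77]
 [ 89  77  77  60  46  46  45  45  45  41  38  38  58  73  75  76  78  78  77  78  77  77]
 [ 93  75  75  69  50  43  44  44  44  44  43  43  56  74  74  73  73  74  75  74  75  75]]
((634.15966796875, 109.59654235839844), (40.26455307006836, 44.11866760253906), 30.528308868408203, (290, 163, 45, 47))
dish
((417.0528259277344, 63.786006927490234), (92.31671905517578, 141.48260498046875), 83.41443634033203, (340, 265, 65, 80))
[625.66808357 108.32882321 221.22457211] [ 0.105 -0.037  3.481]
```

play_rows:
  dp:
    - [0.13,-0.04,0.7]
    - [0.13,-0.04,1.5]
    - [0.13,-0.04,2.2]
    - [0.13,-0.04,2.7]
    - [0.13,-0.04,2.9]
  rot:
    - [0,0,0]
    - [0,0,0]
    - [0,0,0]
    - [0,0,0]
    - [0,0,0]

```text
clock: 18.92
eef_pos: [629.2, 108.7, 102.3]
tcp_rot: [3.14, 0.004, -0.198]
contact_force: [-0.5, -0.6, 0.3]
opening: 1.0
grasp_force: 0.0
```

play_rows:
  dp:
    - [0,0,0.2]
    - [0,0,0.4]
    - [0,0,0.55]
    - [0,0,0.57]
    - [0,0,0.57]
  rot:
    - [0,0,0]
    - [0,0,0]
    - [0,0,0]
    - [0,0,0]
    - [0,0,0]

```text
clock: 19.33
eef_pos: [632.1, 107.9, 83.0]
tcp_rot: [-3.141, -0.0, -0.199]
contact_force: [-0.1, -0.9, -0.4]
opening: 1.005
grasp_force: 0.0
```

play_rows:
  dp:
    - [0,0,0]
    - [0,0,0]
    - [0,0,0]
    - [0,0,0]
    - [0,0,0]
  rot:
    - [0,0,0]
    - [0,0,0]
    - [0,0,0]
    - [0,0,0]
    - [0,0,0]
  fingers: 0
  grip_force: 30

```text
clock: 19.75
eef_pos: [632.0, 107.8, 82.9]
tcp_rot: [-3.141, -0.0, -0.199]
contact_force: [-0.1, 0.1, 0.4]
opening: 0.302
grasp_force: 0.0
```

play_rows:
  dp:
    - [0,0,0]
    - [0,0,0]
    - [0,0,0]
    - [0,0,0]
    - [0,0,0]
  rot:
    - [0,0,0]
    - [0,0,0]
    - [0,0,0]
    - [0,0,0]
    - [0,0,0]

```text
clock: 20.17
eef_pos: [632.2, 108.1, 83.0]
tcp_rot: [-3.141, -0.001, -0.199]
contact_force: [-0.3, 3.5, 4.8]
opening: 0.222
grasp_force: 29.5
```

play_rows:
  dp:
    - [0,0,-0.4]
    - [0,0,-0.9]
    - [0,0,-1.4]
    - [0,0,-1.9]
    - [0,0,-2.0]
  rot:
    - [0,0,0]
    - [0,0,0]
    - [0,0,0]
    - [0,0,0]
    - [0,0,0]

```text
clock: 20.58
eef_pos: [633.3, 107.6, 165.4]
tcp_rot: [-3.141, -0.004, -0.199]
contact_force: [2.1, 0.5, -0.8]
opening: 0.212
grasp_force: 30.3
```

Run:
```python
from h import *
s=telemetry.sense();print(s['eef_pos'],s['opening'],s['grasp_force'])
f=optics.grab_frame('wrist')
def pose(p,rpy):
    T=np.eye(4);T[:3,:3]=Ro.from_euler('xyz',rpy).as_matrix();T[:3,3]=p;C=T@np.array(f['mount'])
    return dict(R=C[:3,:3].T,t=-C[:3,:3].T@C[:3,3],mtx=np.array(f['mtx']))
def dish(F,im,seed,n):
    mask=np.zeros((402,642),np.uint8)
    g=cv2.GaussianBlur(im,(3,3),0)
    # outer rim: radial scan for last strong edge
    G=cv2.cvtColor(im,cv2.COLOR_BGR2GRAY).astype(float);pts=[]
    for a in np.linspace(0,2*np.pi,72,endpoint=False):
        base=proj(F,[seed[0]+65*np.cos(a),seed[1]+65*np.sin(a),12])[0]
        rr=np.arange(62,38,-.5);P=np.array([proj(F,[seed[0]+r*np.cos(a),seed[1]+r*np.sin(a),12])[0] for r in rr]).astype(np.float32)
        v=cv2.remap(G.astype(np.float32),P[:,:1],P[:,1:],cv2.INTER_LINEAR)[:,0]
        d=np.abs(np.diff(v));k=np.argmax(d>12) if (d>12).any() else None
        if k is not None and P[:,1].min()>2: pts.append([seed[0]+rr[k]*np.cos(a),seed[1]+rr[k]*np.sin(a)])
    pts=np.array(pts);
    for _ in range(4):
        A=np.c_[2*pts,np.ones(len(pts))];x=np.linalg.lstsq(A,(pts**2).sum(1),rcond=None)[0];rad=np.sqrt(x[2]+x[0]**2+x[1]**2)
        e=abs(np.hypot(*(pts-x[:2]).T)-rad);pts=pts[e<=max(2,np.percentile(e,85))]
    print(n,x[:2],rad,len(pts))
dish(pose([441.96,299.72,254.0],[-3.1395,-.0016,.3946]),cv2.imread('pics/w2.png'),(420,56),'w2')
dish(pose([446.08,330.94,254.2],[3.1413,-.0001,-.7847]),cv2.imread('pics/w3.png'),(420,56),'w3')
for n,p in(('scene','s1.png'),('side','d1.png')):
    F=optics.grab_frame(n);F={k:np.array(F[k],float) for k in('R','t','mtx')};dish(F,cv2.imread('pics/'+p),(420,54),n)
```

```text
[633.33698593 107.61066489 165.41838193] 0.21180966746135238 30.316949486732483
w2 [416.12011041  59.49335299] 49.29948717108627 16
w3 [417.23954424  50.73175529] 49.4239497152684 31
scene [417.79442671  54.83147528] 44.66480631314993 5
side [417.71197191  45.72362291] 46.015260918821006 4
```

play_rows:
  dp:
    - [-0.6,0.3,0]
    - [-1.3,0.65,0]
    - [-2.0,1.0,0]
    - [-2.8,1.4,0.3]
    - [-3.5,1.75,0.6]
  rot:
    - [0,0,0]
    - [0,0,0]
    - [0,0,0]
    - [0,0,0]
    - [0,0,0]

```text
clock: 21.15
eef_pos: [477.9, 66.2, 136.9]
tcp_rot: [3.141, 0.002, -0.199]
contact_force: [0.3, 0.4, -1.6]
opening: 0.214
grasp_force: 30.3
```

play_rows:
  dp:
    - [-0.6,0.3,0.3]
    - [-1.1,0.5,0.8]
    - [-1.49,0.7,1.3]
    - [-1.49,0.7,1.8]
    - [-1.49,0.7,2.0]
  rot:
    - [0,0,0]
    - [0,0,0]
    - [0,0,0]
    - [0,0,0]
    - [0,0,0]

```text
clock: 21.57
eef_pos: [413.2, 50.5, 55.6]
tcp_rot: [3.14, 0.005, -0.199]
contact_force: [-1.2, 0.3, -0.6]
opening: 0.216
grasp_force: 30.3
```

play_rows:
  dp:
    - [0,0,0]
    - [0,0,0]
  rot:
    - [0,0,0]
    - [0,0,0]

```text
clock: 21.73
eef_pos: [416.9, 51.2, 58.2]
tcp_rot: [3.141, 0.001, -0.199]
contact_force: [0.7, 0.4, -1.0]
opening: 0.216
grasp_force: 30.3
```

Run:
```python
from h import *
s=telemetry.sense();print(s['eef_pos'],togo([418,51,0]))
b=grab('side');a=grab('scene');w=grab('wrist')
im=np.vstack([np.hstack([cv2.resize(b['color'][170:245,215:315],(400,300)),cv2.resize(a['color'][135:210,285:385],(400,300))]),np.hstack([cv2.resize(w['color'],(400,250)),np.zeros((250,400,3),np.uint8)])])
cv2.imwrite('pics/m12.png',im[...,::-1])
```

```text
[416.85875093  51.16231491  58.18720219] [ 0.031 -0.002  1.455]
```

View pics/m12.png

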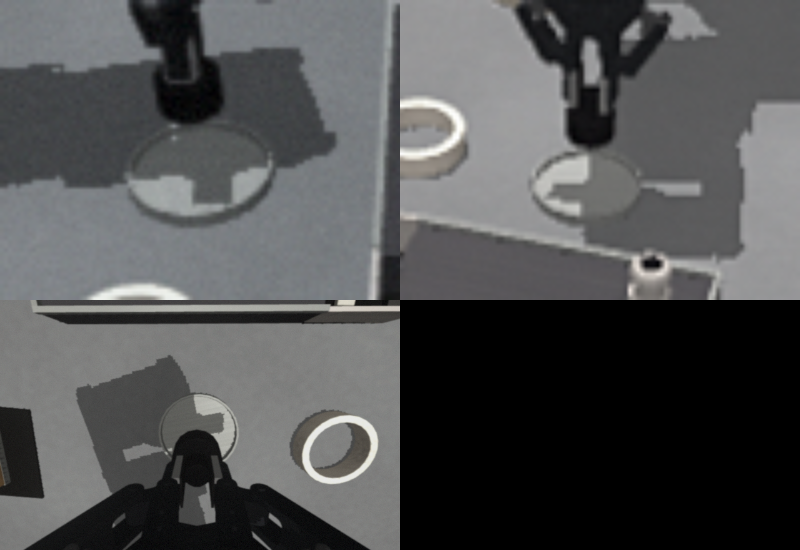

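Run:
```python
from h import *
w=grab('wrist');p=ray(w,[(257,211),(382,211),(318,149)],12)[:,:2];print(p)
A=np.c_[2*p,np.ones(3)];x=np.linalg.solve(A,(p**2).sum(1));print(x[:2],np.sqrt(x[2]+x[:2]@x[:2]))
print(togo([*x[:2],0]))
```

```text
[[428.34297091  94.2923208 ]
 [409.25755003  -0.57183491]
 [465.54683099  38.77684359]]
[417.86707023  47.04798855] 48.39185287594068
[0.018 0.105 1.483]
```

play_rows:
  dp:
    - [0.02,0.1,0.5]
    - [0.02,0.1,0.95]
    - [0.02,0.1,1.25]
    - [0.02,0.1,1.4]
    - [0.02,0.1,1.46]
  rot:
    - [0,0,0]
    - [0,0,0]
    - [0,0,0]
    - [0,0,0]
    - [0,0,0]

```text
clock: 22.35
eef_pos: [416.8, 47.1, -0.2]
tcp_rot: [3.141, 0.001, -0.199]
contact_force: [0.2, 0.8, -1.2]
opening: 0.216
grasp_force: 30.3
```

play_rows:
  dp:
    - [0,0,0.03]
    - [0,0,0.05]
    - [0,0,0.05]
  rot:
    - [0,0,0]
    - [0,0,0]
    - [0,0,0]

```text
clock: 22.6
eef_pos: [417.4, 47.2, -1.3]
tcp_rot: [-3.141, -0.001, -0.199]
contact_force: [0.3, 0.2, -1.1]
opening: 0.221
grasp_force: 30.3
```

play_rows:
  dp:
    - [0,0,0.03]
    - [0,0,0.06]
    - [0,0,0.06]
  rot:
    - [0,0,0]
    - [0,0,0]
    - [0,0,0]

```text
clock: 22.85
eef_pos: [418.0, 47.3, -2.8]
tcp_rot: [-3.141, -0.002, -0.199]
contact_force: [-3.5, 0.7, 21.1]
opening: 0.219
grasp_force: 32.8
```

play_rows:
  dp:
    - [0,0,-0.03]
    - [0,0,-0.03]
    - [0,0,-0.03]
    - [0,0,-0.03]
    - [0,0,-0.03]
  rot:
    - [0,0,0]
    - [0,0,0]
    - [0,0,0]
    - [0,0,0]
    - [0,0,0]
  fingers: 1

```text
clock: 23.27
eef_pos: [416.8, 47.1, -3.1]
tcp_rot: [3.142, 0.0, -0.199]
contact_force: [-0.2, 0.1, -0.2]
opening: 0.91
grasp_force: 0.0
```

play_rows:
  dp:
    - [0,0,0]
    - [0,0,0]
    - [0,0,0]
    - [0,0,-0.3]
    - [0,0,-0.8]
  rot:
    - [0,0,0]
    - [0,0,0]
    - [0,0,0]
    - [0,0,0]
    - [0,0,0]

```text
clock: 23.68
eef_pos: [415.2, 46.9, 28.0]
tcp_rot: [3.14, 0.004, -0.199]
contact_force: [-0.0, 0.3, 0.3]
opening: 1.001
grasp_force: 0.0
```

play_rows:
  dp:
    - [0,0,-0.8]
    - [0,0,-1.7]
    - [0,0,-2.6]
    - [0,0,-3.5]
    - [0,0,-4.4]
  rot:
    - [0,0,0]
    - [0,0,0]
    - [0,0,0]
    - [0,0,0]
    - [0,0,0]

```text
clock: 24.1
eef_pos: [416.3, 47.0, 206.8]
tcp_rot: [-3.142, -0.0, -0.199]
contact_force: [1.3, 0.1, 1.1]
opening: 0.998
grasp_force: 0.0
```

Run:
```python
from h import *
s=telemetry.sense();print(s['eef_pos'],s['contact_force'])
w=grab('wrist');V=w['color'].max(2)
m=(V<35);m[260:]=0;m[:60]=0;m[:,:220]=0;m[:,420:]=0
for b in box(w,m,30,200): print('cap',b)
b=grab('side');a=grab('scene');h=hsv(a);H,S,V=[h[...,i].astype(int) for i in range(3)]
m=(S>110)&(H>5)&(H<28);m[:150]=0;m[200:]=0;m[:,:195]=0;m[:,255:]=0
print('arms scene',[(np.round(q[0]),np.round(q[1]),round(q[2]),q[3]) for q in box(a,m,36,8)])
h=hsv(b);H,S,V=[h[...,i].astype(int) for i in range(3)]
m=(S>110)&(H>5)&(H<28);m[:290]=0;m[380:]=0;m[:,:255]=0;m[:,330:]=0
print('arms side',[(np.round(q[0]),np.round(q[1]),round(q[2]),q[3]) for q in box(b,m,36,8)])
print(togo([440,-290,200]))
im=np.hstack([cv2.resize(b['color'][290:380,240:340],(400,360)),cv2.resize(w['color'],(400,250))[:].copy() if 0 else cv2.resize(w['color'][40:240,160:480],(400,360))])
cv2.imwrite('pics/m13.png',im[...,::-1])
```

```text
[416.26493274  47.02172904 206.81706953] [1.27116212 0.11081857 1.05693281]
cap ((419.88287353515625, 48.145912170410156), (36.636932373046875, 42.95261001586914), 54.565650939941406, (297, 159, 34, 36))
cap ((537.3470458984375, 17.63672637939453), (210.0352783203125, 3.4533920288085938), 78.89106750488281, (220, 62, 199, 5))
arms scene [(array([ 479., -368.]), array([11., 42.]), 14, (207, 178, 13, 3)), (array([ 428., -288.]), array([12., 45.]), 58, (233, 168, 11, 7))]
arms side [(array([ 460., -379.]), array([15., 41.]), 32, (294, 341, 19, 19)), (array([ 415., -294.]), array([12., 42.]), 22, (267, 305, 12, 19))]
[2.185 8.161 0.191]
```

View pics/m13.png

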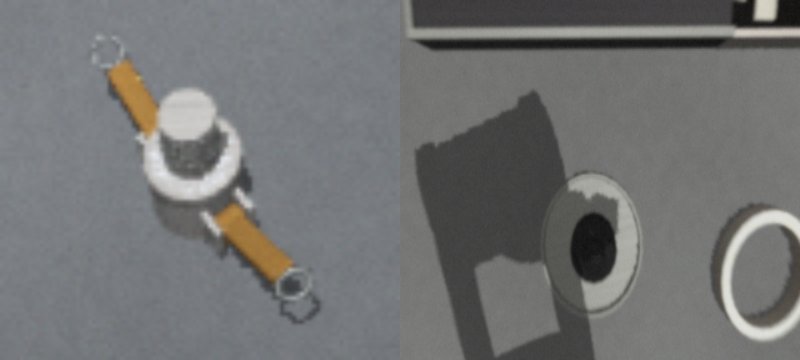

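play_rows:
  dp:
    - [0.26,0.91,0]
    - [0.52,1.82,0]
    - [0.78,2.73,0]
    - [1.04,3.64,0]
    - [1.3,4.55,0]
  rot:
    - [0,0,-1.1]
    - [0,0,-2.2]
    - [0,0,-3.3]
    - [0,0,-4.4]
    - [0,0,-5.5]

```text
clock: 24.67
eef_pos: [429.9, -126.6, 203.7]
tcp_rot: [-3.14, 0.002, 0.328]
contact_force: [0.4, 0.1, 0.4]
opening: 1.0
grasp_force: 0.0
```

play_rows:
  dp:
    - [-0.28,0.9,0]
    - [-0.56,1.8,0]
    - [-0.84,2.7,0]
    - [-1.12,3.6,0]
    - [-1.39,4.5,0]
  rot:
    - [0,0,-1.1]
    - [0,0,-2.2]
    - [0,0,-3.3]
    - [0,0,-4.4]
    - [0,0,-5.5]

```text
clock: 25.08
eef_pos: [434.0, -314.8, 203.3]
tcp_rot: [-3.139, -0.0, 0.903]
contact_force: [1.1, -1.1, 0.2]
opening: 1.0
grasp_force: 0.0
```

play_rows:
  dp:
    - [0,0,0]
    - [0,0,0]
    - [0,0,0]
    - [0,0,0]
    - [0,0,0]
  rot:
    - [0,0,-1.1]
    - [0,0,-2.2]
    - [0,0,-3.3]
    - [0,0,-4.4]
    - [0,0,-5.5]

```text
clock: 25.5
eef_pos: [434.2, -313.1, 203.2]
tcp_rot: [-3.139, -0.002, 1.479]
contact_force: [0.5, 0.2, -0.1]
opening: 0.998
grasp_force: 0.0
```

play_rows:
  dp:
    - [0,0,0]
    - [0,0,0]
    - [0,0,0]
    - [0,0,0]
    - [0,0,0]
  rot:
    - [0,0,-1.1]
    - [0,0,-2.2]
    - [0,0,-3.3]
    - [0,0,-4.4]
    - [0,0,-5.4]

```text
clock: 25.92
eef_pos: [434.3, -312.9, 203.2]
tcp_rot: [-3.14, -0.002, 2.045]
contact_force: [-0.3, -0.6, 0.5]
opening: 1.001
grasp_force: 0.0
```

play_rows:
  dp:
    - [0,0,0]
    - [0,0,0]
  rot:
    - [0,0,0]
    - [0,0,0]

```text
clock: 26.08
eef_pos: [434.6, -313.1, 203.7]
tcp_rot: [-3.141, -0.002, 2.036]
contact_force: [-0.6, 0.4, 0.1]
opening: 0.999
grasp_force: 0.0
```

Run:
```python
from h import *
s=telemetry.sense();print(s['eef_pos'],s['tcp_rot'],s['qpos'][[0,5]])
w=grab('wrist','w14.png');h=hsv(w);H,S,V=[h[...,i].astype(int) for i in range(3)]
m=(S>100)&(H>5)&(H<28);m[300:]=0
A=box(w,m,36,30);print('arms',[(np.round(q[0],1),np.round(q[1]),round(q[2],1),q[3]) for q in A])
m=(V>130)&(S<50);m[300:]=0
print('white',[(np.round(q[0],1),np.round(q[1]),q[3]) for q in box(w,m,74,60)])
```

```text
[ 434.55612224 -313.10710826  203.74731035] [-3.14062389e+00 -1.86722050e-03  2.03585137e+00] [-0.62716707 -1.092223  ]
arms [(array([ 463.7, -374.1]), array([12., 40.]), 29.0, (309, 220, 12, 32)), (array([ 418.3, -293.6]), array([12., 41.]), 29.9, (304, 141, 13, 37))]
white [(array([ 727.8, -295.2]), array([56., 30.]), (526, 276, 50, 24)), (array([ 682.3, -306. ]), array([29., 46.]), (499, 265, 38, 35)), (array([ 436.5, -325.4]), array([44., 53.]), (291, 169, 43, 55)), (array([ 598.2, -185.4]), array([130.,  65.]), (459, 114, 136, 68)), (array([ 606.9, -143.1]), array([20.,  9.]), (544, 104, 22, 19)), (array([ 579.5, -156.9]), array([13., 22.]), (513, 100, 21, 26)), (array([ 646.8, -101.3]), array([49.,  3.]), (595, 68, 45, 46)), (array([ 547.6, -145.1]), array([37., 17.]), (483, 64, 42, 42)), (array([ 524.6, -131.1]), array([15., 17.]), (481, 47, 23, 25)), (array([ 513.1, -134.7]), array([63., 25.]), (447, 17, 52, 69)), (array([ 385. , -158.3]), array([60., 17.]), (310, 0, 70, 23))]
```

Run:
```python
from h import *
w=grab('wrist');h=hsv(w);H,S,V=[h[...,i].astype(int) for i in range(3)]
m=(S>100)&(H>5)&(H<28);m[300:]=0
u=np.array([np.cos(2.084),np.sin(2.084)])
for z in(20,24,28):
  q=box(w,m,z,30);e=[np.array(a[0]) for a in q];print(z,(e[0]+e[1])/2,[ (np.array(cv2.boxPoints(a[:3]))@u).round(1) for a in q])
x0,y0=270,130;G=cv2.cvtColor(w['color'],cv2.COLOR_RGB2GRAY)[y0:260,x0:370];G4=cv2.resize(G,None,fx=6,fy=6,interpolation=cv2.INTER_CUBIC)
for p2 in(40,25):
  c=cv2.HoughCircles(cv2.GaussianBlur(G4,(9,9),0),cv2.HOUGH_GRADIENT,1,20,param1=80,param2=p2,minRadius=60,maxRadius=150)
  if c is not None: print([(np.round([q[0]/6+x0-.4,q[1]/6+y0-.4,q[2]/6],1).tolist()) for q in c[0][:6]])
for z,r in((74,14),(40,22)):
  pc=proj(w,[441,-333,z])[0];d=(w['R']@np.array([441,-333,z])+w['t'])[2];print(z,pc,r*308/d)
print(cv2.resize(G[30:110,15:75],(30,40),interpolation=cv2.INTER_AREA))
```

```text
20 [ 442.5493927  -337.29066467] [array([-538. , -580.2, -580.3, -538.1]), array([-441.8, -484.4, -484.4, -441.8])]
24 [ 442.09625244 -336.30775452] [array([-536.6, -578.3, -578.4, -536.7]), array([-441.5, -483.7, -483.6, -441.5])]
28 [ 441.64311218 -335.32481384] [array([-535.2, -576.5, -576.6, -535.3]), array([-441.2, -482.9, -482.8, -441.2])]
[[311.5, 199.8000030517578, 11.600000381469727]]
74 [312.47932931 207.65775565] 13.288199193599036
40 [312.71495158 199.14304772] 18.977941887368107
[[118 116 118 ...  66  67  66]
 [117 117 116 ...  66  65  66]
 [117 118 116 ...  67  66  66]
 ...
 [114 114 113 ... 117 117 118]
 [110 112 113 ... 117 115 116]
 [112 113 114 ... 116 115 116]]
```

play_rows:
  dp:
    - [-0.2,-0.05,0]
    - [-0.4,-0.09,0]
    - [-0.58,-0.09,0]
    - [-0.58,-0.09,0]
    - [-0.58,-0.09,0]
  rot:
    - [0,0,1.0]
    - [0,0,2.0]
    - [0,0,3.0]
    - [0,0,4.0]
    - [0,0,5.0]

```text
clock: 26.6
eef_pos: [442.4, -336.1, 204.6]
tcp_rot: [-3.141, -0.0, 1.507]
contact_force: [0.1, 0.4, -0.8]
opening: 1.0
grasp_force: 0.0
```

play_rows:
  dp:
    - [0,0,0.5]
    - [0,0,1.0]
    - [0,0,1.5]
    - [0,0,1.7]
    - [0,0,1.7]
  rot:
    - [0,0,1.0]
    - [0,0,2.0]
    - [0,0,3.0]
    - [0,0,4.0]
    - [0,0,5.0]

```text
clock: 27.02
eef_pos: [440.9, -334.7, 134.3]
tcp_rot: [-3.137, -0.0, 0.984]
contact_force: [-0.3, -0.7, -0.0]
opening: 1.001
grasp_force: 0.0
```

play_rows:
  dp:
    - [0,0,0]
    - [0,0,0]
    - [0,0,0]
    - [0,0,0]
    - [0,0,0]
  rot:
    - [0,0,1.0]
    - [0,0,2.0]
    - [0,0,3.0]
    - [0,0,4.0]
    - [0,0,4.54]

```text
clock: 27.43
eef_pos: [442.3, -335.8, 136.7]
tcp_rot: [-3.141, 0.0, 0.508]
contact_force: [-0.4, -0.4, 0.4]
opening: 0.999
grasp_force: 0.0
```

play_rows:
  dp:
    - [0,0,0]
    - [0,0,0]
  rot:
    - [0,0,0]
    - [0,0,0]

```text
clock: 27.6
eef_pos: [442.3, -335.8, 136.8]
tcp_rot: [-3.141, 0.0, 0.517]
contact_force: [0.0, 0.3, 0.3]
opening: 1.0
grasp_force: 0.0
```

Run:
```python
from h import *
s=telemetry.sense();print(s['eef_pos'],s['tcp_rot'],s['qpos'][[0,5]],togo([442,-335.5,12]))
w=grab('wrist','w15.png');h=hsv(w);H,S,V=[h[...,i].astype(int) for i in range(3)]
m=(S>100)&(H>5)&(H<28);m[300:]=0
for z in(20,26):
  q=box(w,m,z,30);print('arms',[(np.round(a[0],1),np.round(a[1]),round(a[2],1),a[3]) for a in q])
```

```text
[ 442.31949266 -335.81126275  136.81548907] [-3.14132989e+00  1.35545319e-04  5.17064912e-01] [-0.65205239  0.40169336] [-3.00e-03 -1.00e-02  3.12e+00]
arms [(array([ 462.9, -375.7]), array([14., 48.]), 27.7, (336, 186, 49, 15)), (array([ 415.1, -293.2]), array([14., 48.]), 36.0, (240, 186, 48, 17))]
arms [(array([ 463.8, -374.2]), array([14., 47.]), 27.7, (336, 186, 49, 15)), (array([ 417. , -293.3]), array([13., 47.]), 36.0, (240, 186, 48, 17))]
```

play_rows:
  dp:
    - [0,0,0.7]
    - [0,0,1.4]
    - [0,0,2.0]
    - [0,0,2.4]
    - [0,0,2.6]
  rot:
    - [0,0,0]
    - [0,0,0]
    - [0,0,0]
    - [0,0,0]
    - [0,0,0]

```text
clock: 28.07
eef_pos: [441.2, -334.9, 30.7]
tcp_rot: [-3.139, 0.001, 0.517]
contact_force: [-0.5, -1.3, -0.5]
opening: 1.002
grasp_force: 0.0
```

play_rows:
  dp:
    - [0,0,0.2]
    - [0,0,0.4]
    - [0,0,0.5]
    - [0,0,0.52]
    - [0,0,0.52]
  rot:
    - [0,0,0]
    - [0,0,0]
    - [0,0,0]
    - [0,0,0]
    - [0,0,0]

```text
clock: 28.48
eef_pos: [442.7, -336.0, 12.5]
tcp_rot: [3.141, -0.0, 0.517]
contact_force: [-0.1, 0.7, 0.1]
opening: 1.002
grasp_force: 0.0
```

play_rows:
  dp:
    - [0,0,0]
    - [0,0,0]
    - [0,0,0]
    - [0,0,0]
    - [0,0,0]
  rot:
    - [0,0,0]
    - [0,0,0]
    - [0,0,0]
    - [0,0,0]
    - [0,0,0]
  fingers: 0
  grip_force: 20

```text
clock: 28.9
eef_pos: [442.2, -335.5, 12.4]
tcp_rot: [-3.141, 0.0, 0.516]
contact_force: [0.6, 0.7, 1.7]
opening: 0.322
grasp_force: 19.9
```

play_rows:
  dp:
    - [0,0,0]
    - [0,0,0]
    - [0,0,0]
    - [0,0,0]
  rot:
    - [0,0,0]
    - [0,0,0]
    - [0,0,0]
    - [0,0,0]

```text
clock: 29.23
eef_pos: [442.2, -335.6, 12.3]
tcp_rot: [-3.141, 0.0, 0.516]
contact_force: [-1.9, 3.1, 5.9]
opening: 0.327
grasp_force: 19.9
```

play_rows:
  dp:
    - [0,0,0]
    - [0,0,0]
    - [0,0,0]
    - [0,0,0]
    - [0,0,0]
  rot:
    - [0,0,0]
    - [0,0,0]
    - [0,0,0]
    - [0,0,0]
    - [0,0,0]
  fingers: 1

```text
clock: 29.65
eef_pos: [442.6, -336.0, 12.2]
tcp_rot: [3.141, -0.0, 0.516]
contact_force: [-0.3, -0.1, 0.5]
opening: 0.987
grasp_force: 0.0
```

play_rows:
  dp:
    - [0,0,0]
    - [0,0,0]
    - [0,0,0]
    - [0,0,-0.1]
    - [0,0,-0.2]
  rot:
    - [0,0,0]
    - [0,0,0]
    - [0,0,0]
    - [0,0,0]
    - [0,0,0]

```text
clock: 30.07
eef_pos: [442.3, -335.7, 20.3]
tcp_rot: [-3.141, 0.0, 0.516]
contact_force: [-0.4, -0.1, 0.1]
opening: 1.003
grasp_force: 0.0
```

play_rows:
  dp:
    - [0,0,0]
    - [0,0,0]
    - [0,0,0]
    - [0,0,0]
    - [0,0,0]
  rot:
    - [0,0,-1.0]
    - [0,0,-2.0]
    - [0,0,-3.0]
    - [0,0,-4.0]
    - [0,0,-5.0]

```text
clock: 30.48
eef_pos: [442.6, -336.0, 20.7]
tcp_rot: [3.141, 0.0, 1.045]
contact_force: [0.7, -0.7, 0.7]
opening: 1.003
grasp_force: 0.0
```

play_rows:
  dp:
    - [0,0,0]
    - [0,0,0]
    - [0,0,0]
    - [0,0,0]
    - [0,0,0]
  rot:
    - [0,0,-1.0]
    - [0,0,-2.0]
    - [0,0,-3.0]
    - [0,0,-4.0]
    - [0,0,-5.0]

```text
clock: 30.9
eef_pos: [442.6, -336.0, 20.7]
tcp_rot: [3.141, 0.0, 1.569]
contact_force: [-0.2, -0.2, -1.1]
opening: 1.002
grasp_force: 0.0
```

play_rows:
  dp:
    - [0,0,0]
    - [0,0,0]
    - [0,0,0]
    - [0,0,0]
    - [0,0,0.2]
  rot:
    - [0,0,-1.0]
    - [0,0,-2.0]
    - [0,0,-3.0]
    - [0,0,-4.0]
    - [0,0,-4.97]

```text
clock: 31.32
eef_pos: [443.5, -336.7, 13.8]
tcp_rot: [3.141, 0.003, 2.089]
contact_force: [0.8, 0.0, 0.6]
opening: 1.003
grasp_force: 0.0
```

play_rows:
  dp:
    - [0,0,0]
    - [0,0,0]
    - [0,0,0]
  rot:
    - [0,0,0]
    - [0,0,0]
    - [0,0,0]

```text
clock: 31.57
eef_pos: [442.6, -336.0, 12.6]
tcp_rot: [3.142, 0.0, 2.081]
contact_force: [0.7, -0.2, 0.4]
opening: 0.999
grasp_force: 0.0
```

Close firmly and lift.

play_rows:
  dp:
    - [0,0,0]
    - [0,0,0]
    - [0,0,0]
    - [0,0,0]
    - [0,0,0]
  rot:
    - [0,0,0]
    - [0,0,0]
    - [0,0,0]
    - [0,0,0]
    - [0,0,0]
  fingers: 0
  grip_force: 80

```text
clock: 31.98
eef_pos: [442.6, -336.0, 12.5]
tcp_rot: [3.141, 0.0, 2.084]
contact_force: [-3.3, 4.7, 32.6]
opening: 0.307
grasp_force: 76.6
```

play_rows:
  dp:
    - [0,0,0]
    - [0,0,0]
    - [0,0,0]
    - [0,0,0]
    - [0,0,0]
  rot:
    - [0,0,0]
    - [0,0,0]
    - [0,0,0]
    - [0,0,0]
    - [0,0,0]

```text
clock: 32.4
eef_pos: [442.6, -335.9, 12.6]
tcp_rot: [3.141, 0.0, 2.084]
contact_force: [-0.4, 1.6, 4.8]
opening: 0.301
grasp_force: 78.3
```

play_rows:
  dp:
    - [0,0,-0.3]
    - [0,0,-1.0]
    - [0,0,-1.9]
    - [0,0,-2.8]
    - [0,0,-3.7]
  rot:
    - [0,0,0]
    - [0,0,0]
    - [0,0,0]
    - [0,0,0]
    - [0,0,0]

```text
clock: 32.82
eef_pos: [441.6, -335.3, 161.9]
tcp_rot: [-3.141, -0.001, 2.084]
contact_force: [0.3, 0.5, -5.2]
opening: 0.297
grasp_force: 79.2
```

Run:
```python
from h import *
s=telemetry.sense();print(s['eef_pos'],s['tcp_rot'],s['contact_force'],s['wrist_torque'],s['opening'])
print(togo([612,23,160]))
```

```text
[ 441.5749571  -335.27638748  161.85636033] [-3.14093594e+00 -1.34868142e-03  2.08400993e+00] [ 0.28490335  0.54592203 -5.16940324] [-0.01868341 -0.09731223 -0.01983985] 0.2971519148276695
[5.711 8.109 0.049]
```

play_rows:
  dp:
    - [0.3,0.45,-0.2]
    - [0.8,1.1,-0.5]
    - [1.3,1.8,-0.6]
    - [1.8,2.5,-0.6]
    - [2.3,3.25,-0.6]
  rot:
    - [0,0,0]
    - [0,0,0]
    - [0,0,0]
    - [0,0,0]
    - [0,0,0]

```text
clock: 33.23
eef_pos: [510.3, -190.5, 185.1]
tcp_rot: [-3.142, 0.0, 2.083]
contact_force: [1.1, -0.2, -4.9]
opening: 0.298
grasp_force: 79.4
```

play_rows:
  dp:
    - [0.46,0.65,0]
    - [0.92,1.3,0]
    - [1.38,1.95,0]
    - [1.84,2.6,0]
    - [2.3,3.25,0]
  rot:
    - [0,0,0]
    - [0,0,0]
    - [0,0,0]
    - [0,0,0]
    - [0,0,0]

```text
clock: 33.65
eef_pos: [578.3, -46.3, 184.4]
tcp_rot: [-3.141, -0.0, 2.084]
contact_force: [0.1, -0.9, -4.0]
opening: 0.299
grasp_force: 79.5
```

play_rows:
  dp:
    - [0.4,0.55,0]
    - [0.75,1.1,0]
    - [1.0,1.4,0]
    - [1.1,1.6,0]
    - [1.1,1.6,0]
  rot:
    - [0,0,0.9]
    - [0,0,1.8]
    - [0,0,2.7]
    - [0,0,3.6]
    - [0,0,4.5]

```text
clock: 34.07
eef_pos: [612.9, 23.9, 184.2]
tcp_rot: [-3.141, -0.001, 1.61]
contact_force: [-0.5, -0.0, -4.7]
opening: 0.301
grasp_force: 79.4
```

play_rows:
  dp:
    - [0,0,0]
    - [0,0,0]
    - [0,0,0]
    - [0,0,0]
    - [0,0,0]
  rot:
    - [0,0,0.9]
    - [0,0,1.8]
    - [0,0,2.3]
    - [0,0,2.3]
    - [0,0,2.3]

```text
clock: 34.48
eef_pos: [612.2, 21.8, 184.3]
tcp_rot: [-3.141, 0.0, 1.374]
contact_force: [0.6, 0.2, -5.1]
opening: 0.299
grasp_force: 79.4
```

Run:
```python
from h import *
s=telemetry.sense();print(s['eef_pos'],s['tcp_rot'],s['qpos'][[0,5]],s['opening'])
w=grab('wrist','w16.png');h=hsv(w);H,S,V=[h[...,i].astype(int) for i in range(3)]
pc=proj(w,[[630.2,109,109],[630.2,109,48],[630.2,109,40]]);print(pc)
m=((S>100)&(H>5)&(H<28));print('arms',[q[3] for q in box(w,m,180,30)])
c=np.round(pc[0]).astype(int);G=cv2.cvtColor(w['color'],cv2.COLOR_RGB2GRAY)
np.set_printoptions(linewidth=220);x0,y0=c[0]-44,max(c[1]-44,0);cr=G[y0:c[1]+60,x0:c[0]+44]
print(x0,y0);print(cr[::4,::4])
```

```text
[612.1789698   21.83549166 184.25267359] [-3.14082956e+00  2.03215621e-04  1.37388053e+00] [0.0332194  0.23014655] 0.29870545509687796
[[316.20116807  92.81632388]
 [315.96967982  96.90200744]
 [315.94586767  97.32228316]]
arms [(304, 310, 23, 36), (502, 146, 29, 80), (302, 123, 27, 79)]
272 49
[[108 108 106 108 110 110 112 110 111 111 112 111 114 115 113 113 110 111 114 117 113 114]
 [ 51  48  50  51  52  52  52  51  51  52  48  52  50  49  50  51  47  47  47  52  48  47]
 [ 47  48  51  50  48  47  46  47  49  48  49  44  47  49  47  44  45  47  48  50  46  46]
 [ 47  49  48  46  48  46  47  45  47  46  46  46  47  48  46  49  48  49  48  46  50  46]
 [ 47  48  49  46  47  49  44  47  48  49  55  75  70  57  50  47  44  44  46  48  46  49]
 [ 50  43  48  52  55  75  74  48  84 133 136 137 138 139 135  75  46  46  45  46  42  50]
 [ 76  76  81  80  78  80  79 123 117 117 111 107 108 109 112 121 108  48  47  47  47  48]
 [ 80  79  81  78  78  79 196 145 112 102 128 147 143 139 112 112 141 110  47  45  43  47]
 [ 82  75  83  77  81 117 233 149  95 141 133  62  52 120 144 113 131 142  6
[... 862 characters left out ...]
5  48  84  97  92  98  92  91 105 130  49  46  46  44  48  44]
 [ 78  80  75  78  76  77  74  46  77  77  81  83  76  78  62  40  43  47  44  44  43  42]
 [ 57  53  69  77  76  79  55  45  83  86  86  85  86  83  61  45  41  46  45  43  47  41]
 [ 49  46  42  41  62  61  45  48  76  82  79  84  81  80  57  44  43  41  43  45  44  39]
 [ 50  46  45  47  47  45  47  47  77  80  82  79  79  81  57  43  43  43  46  41  47  44]
 [ 48  47  46  46  47  43  51  44  76  84  78  82  80  82  55  44  44  43  45  39  41  43]
 [ 44  47  42  45  45  44  44  46  77  84  81  77  81  80  50  46  41  46  41  44  43  43]
 [ 49  47  43  45  44  43  45  44  75  81  81  80  78  83  51  41  44  47  43  47  47  41]]
```

Run:
```python
from h import *
w=grab('wrist');s=telemetry.sense();G=cv2.cvtColor(w['color'],cv2.COLOR_RGB2GRAY).astype(np.float32)
def fit(seed,z,R,lo,hi,n,thr,first):
    pts=[]
    for a in np.linspace(0,2*np.pi,120,endpoint=False):
        rr=np.arange(hi,lo,-.25);P=proj(w,np.c_[seed[0]+rr*np.cos(a),seed[1]+rr*np.sin(a),rr*0+z]).astype(np.float32)
        v=cv2.remap(G,P[:,:1],P[:,1:],cv2.INTER_LINEAR)[:,0]
        d=np.abs(v[6:]-v[:-6])
        k=np.argmax(d)+3
        if d.max()>thr: pts.append([seed[0]+rr[k]*np.cos(a),seed[1]+rr[k]*np.sin(a)])
    pts=np.array(pts)
    for _ in range(8):
        A=np.c_[2*pts,np.ones(len(pts))];x=np.linalg.lstsq(A,(pts**2).sum(1),rcond=None)[0];rad=np.sqrt(x[2]+x[0]**2+x[1]**2)
        e=abs(np.hypot(*(pts-x[:2]).T)-rad);pts=pts[e<=max(.7,np.percentile(e,88))]
    print(n,x[:2],rad,len(pts),e.mean())
fit((632,109),48,28,23,34,'flange',25,1)
fit((632,109),109,16,12,21,'lip',15,1)
x0,y0=260,40;c=cv2.resize(G[y0:150,x0:370].astype(np.uint8),None,fx=5,fy=5,interpolation=cv2.INTER_CUBIC)
for lo,hi in((110,165),(60,110)):
  q=cv2.HoughCircles(cv2.GaussianBlur(c,(9,9),0),cv2.HOUGH_GRADIENT,1,15,param1=80,param2=20,minRadius=lo,maxRadius=hi)
  if q is not None: print([np.round([k[0]/5+x0-.4,k[1]/5+y0-.4,k[2]/5],1).tolist() for k in q[0][:4]], [np.round(ray(w,[k[0]/5+x0-.4,k[1]/5+y0-.4],48 if lo>100 else 109)[0],1).tolist() for k in q[0][:4]])
```

```text
flange [631.84835619 108.82936896] 27.763794745509124 99 0.1343516896303668
lip [633.89747742 110.21630095] 17.676729210597834 54 0.37304334184559823
[[320.5, 96.0999984741211, 31.600000381469727], [317.8999938964844, 94.30000305175781, 28.700000762939453], [317.5, 97.5, 28.5], [314.70001220703125, 96.0999984741211, 31.5]] [[634.7, 108.9, 48.0], [632.6, 111.0, 48.0], [631.7, 108.2, 48.0], [629.2, 110.0, 48.0]]
[[317.70001220703125, 92.30000305175781, 12.100000381469727]] [[631.5, 109.1, 109.0]]
```

play_rows:
  dp:
    - [0.5,0.02,0]
    - [1.1,0.04,0]
    - [1.7,0.06,0]
    - [2.1,0.06,0]
    - [2.23,0.06,0.3]
  rot:
    - [0,0,0]
    - [0,0,0]
    - [0,0,0]
    - [0,0,0]
    - [0,0,0.03]

```text
clock: 35.0
eef_pos: [634.6, 111.4, 174.2]
tcp_rot: [3.138, -0.002, 1.371]
contact_force: [0.9, 0.8, -4.7]
opening: 0.298
grasp_force: 79.4
```

play_rows:
  dp:
    - [0,0,0.3]
    - [0,0,0.6]
    - [0,0,0.9]
    - [0,0,0.95]
    - [0,0,0.95]
  rot:
    - [0,0,0]
    - [0,0,0]
    - [0,0,0]
    - [0,0,0]
    - [0,0,0]

```text
clock: 35.42
eef_pos: [631.4, 107.8, 132.4]
tcp_rot: [-3.139, 0.001, 1.368]
contact_force: [0.3, 0.0, -4.4]
opening: 0.295
grasp_force: 79.4
```

play_rows:
  dp:
    - [0,0,0]
    - [0,0,0]
  rot:
    - [0,0,0]
    - [0,0,0]

```text
clock: 35.58
eef_pos: [633.2, 108.5, 134.8]
tcp_rot: [3.141, -0.0, 1.368]
contact_force: [-0.0, -0.3, -4.5]
opening: 0.301
grasp_force: 79.4
```

Run:
```python
from h import *
s=telemetry.sense();print(s['eef_pos'],s['tcp_rot'],s['contact_force'],togo([631.8,108.9,120]))
```

```text
[633.20773478 108.48892714 134.82357248] [ 3.14058815e+00 -3.31817484e-04  1.36845140e+00] [-0.04862452 -0.3463436  -4.45608933] [ 0.003 -0.037  0.371]
```

Correct laterally and step down, watching the force.

play_rows:
  dp:
    - [0,-0.035,0.1]
    - [0,-0.035,0.2]
    - [0,-0.035,0.3]
    - [0,-0.035,0.38]
    - [0,-0.035,0.38]
  rot:
    - [0,0,0]
    - [0,0,0]
    - [0,0,0]
    - [0,0,0]
    - [0,0,0]

```text
clock: 36.0
eef_pos: [631.2, 108.8, 118.4]
tcp_rot: [-3.141, 0.001, 1.369]
contact_force: [0.3, -1.6, -4.1]
opening: 0.304
grasp_force: 79.7
```

play_rows:
  dp:
    - [0,0,0.04]
    - [0,0,0.08]
    - [0,0,0.12]
    - [0,0,0.12]
  rot:
    - [0,0,0]
    - [0,0,0]
    - [0,0,0]
    - [0,0,0]

```text
clock: 36.33
eef_pos: [631.6, 108.6, 114.0]
tcp_rot: [3.141, 0.001, 1.369]
contact_force: [1.6, -4.8, -3.4]
opening: 0.3
grasp_force: 79.5
```

play_rows:
  dp:
    - [-0.02,0,0.08]
    - [-0.02,0,0.16]
    - [-0.02,0,0.24]
    - [-0.02,0,0.32]
    - [-0.02,0,0.32]
  rot:
    - [0,0,0]
    - [0,0,0]
    - [0,0,0]
    - [0,0,0]
    - [0,0,0]

```text
clock: 36.75
eef_pos: [631.2, 108.0, 100.6]
tcp_rot: [3.141, 0.0, 1.369]
contact_force: [2.8, -5.5, -6.2]
opening: 0.302
grasp_force: 79.5
```

play_rows:
  dp:
    - [0,0,0.08]
    - [0,0,0.16]
    - [0,0,0.24]
    - [0,0,0.3]
    - [0,0,0.3]
  rot:
    - [0,0,0]
    - [0,0,0]
    - [0,0,0]
    - [0,0,0]
    - [0,0,0]

```text
clock: 37.17
eef_pos: [631.3, 107.9, 88.8]
tcp_rot: [3.141, 0.001, 1.369]
contact_force: [3.8, -6.4, -3.6]
opening: 0.298
grasp_force: 79.6
```

play_rows:
  dp:
    - [0,0,0.03]
    - [0,0,0.06]
    - [0,0,0.06]
  rot:
    - [0,0,0]
    - [0,0,0]
    - [0,0,0]

```text
clock: 37.42
eef_pos: [631.4, 107.9, 87.7]
tcp_rot: [3.141, 0.0, 1.369]
contact_force: [-0.6, -7.9, 7.2]
opening: 0.299
grasp_force: 80.9
```

play_rows:
  dp:
    - [0,0,0.03]
    - [0,0,0.06]
    - [0,0,0.06]
  rot:
    - [0,0,0]
    - [0,0,0]
    - [0,0,0]

```text
clock: 37.67
eef_pos: [631.5, 107.9, 87.6]
tcp_rot: [3.14, 0.0, 1.369]
contact_force: [-8.2, -7.9, 25.4]
opening: 0.302
grasp_force: 82.8
```

play_rows:
  dp:
    - [0,0,-0.06]
    - [0,0,-0.06]
    - [0,0,-0.06]
    - [0,0,-0.06]
    - [0,0,-0.06]
  rot:
    - [0,0,0]
    - [0,0,0]
    - [0,0,0]
    - [0,0,0]
    - [0,0,0]
  fingers: 1

```text
clock: 38.08
eef_pos: [630.8, 108.7, 86.5]
tcp_rot: [-3.141, -0.0, 1.369]
contact_force: [-0.2, -0.1, 0.2]
opening: 0.983
grasp_force: 0.0
```

play_rows:
  dp:
    - [0,0,0]
    - [0,0,0]
    - [0,0,0]
    - [0,0,-0.3]
    - [0,0,-0.9]
  rot:
    - [0,0,0]
    - [0,0,0]
    - [0,0,0]
    - [0,0,0]
    - [0,0,0]

```text
clock: 38.5
eef_pos: [629.0, 108.0, 121.1]
tcp_rot: [-3.137, 0.002, 1.369]
contact_force: [0.1, -0.0, -0.3]
opening: 1.002
grasp_force: 0.0
```

play_rows:
  dp:
    - [0,0,-0.7]
    - [0,0,-1.4]
    - [0,0,-2.0]
    - [0,0,-2.3]
    - [0,0,-2.3]
  rot:
    - [0,0,0]
    - [0,0,0]
    - [0,0,0]
    - [0,0,0]
    - [0,0,0]

```text
clock: 38.92
eef_pos: [633.0, 108.7, 218.9]
tcp_rot: [3.136, -0.002, 1.369]
contact_force: [-0.1, -0.1, -0.2]
opening: 0.999
grasp_force: 0.0
```

play_rows:
  dp:
    - [-0.5,0,0]
    - [-1.0,0,0]
    - [-1.5,0,0]
    - [-1.8,0,0]
    - [-1.8,0,0]
  rot:
    - [0,1,0]
    - [0,2,0]
    - [0,3,0]
    - [0,4,0]
    - [0,5,0]
  fingers: 0
  grip_force: 40

```text
clock: 39.33
eef_pos: [616.3, 35.7, 214.6]
tcp_rot: [3.14, -0.528, 1.367]
contact_force: [-0.2, 0.5, -0.9]
opening: 0.301
grasp_force: 0.0
```

play_rows:
  dp:
    - [0,0,0]
    - [0,0,0]
    - [0,0,0]
    - [0,0,0]
    - [0,0,0]
  rot:
    - [0,0,0]
    - [0,0,0]
    - [0,0,0]
    - [0,0,0]
    - [0,0,0]

```text
clock: 39.75
eef_pos: [616.9, 39.2, 215.3]
tcp_rot: [3.141, -0.522, 1.371]
contact_force: [0.6, 0.8, -0.4]
opening: -0.004
grasp_force: 0.0
```

```bash
cat >> h.py <<'E'
A0=np.array([631.6,108.4]);u0=np.array([.2004,.9797])
def arm(sgn,rT,zT,L=33):
    "togo so that the shut finger tip is at radius rT on side sgn, height zT"
    s=telemetry.sense();R=Ro.from_euler('xyz',s['tcp_rot']).as_matrix();z=R[:,2]
    T=np.r_[A0+sgn*rT*u0,zT];tip=np.array(s['eef_pos'])-L*z
    print('tip r,z',round((tip[:2]-A0)@u0,1),round(tip[2],1),'goal',rT,zT,togo(T+L*z),'F',np.round(s['contact_force'],1))
E
python3 - <<'E'
from h import *
s=telemetry.sense();print(s['eef_pos'],s['tcp_rot'],s['qpos'],s['opening'])
for g in((60,135),(58,110),(58,85),(55,65),(47,57.5)): arm(-1,*g)
# find arms
w=grab('side');h=hsv(w);H,S,V=[h[...,i].astype(int) for i in range(3)]
m=(S>110)&(H>5)&(H<28);m[:110]=0;m[200:]=0;m[:,:310]=0;m[:,390:]=0
print([(q[3],np.round(q[0])) for q in box(w,m,100,4)])
for f,n in((w,'side'),(grab('scene'),'scene')):
  for sg in(1,-1): print(n,sg,[np.round(proj(f,np.r_[A0+sg*u0*r,z])[0]).tolist() for r,z in((27,91),(66,113.5),(39,48))])
E
```

```text
[616.89260448  39.17311877 215.26546008] [ 3.14092137 -0.52244158  1.37149226] [-0.2503543   0.33994226  1.72316046  0.57125065  1.17259596 -0.30275705] -0.0041501993244466824
tip r,z -87.2 243.9 goal 60 135 [-0.768  0.013  2.698] F [ 0.6  0.8 -0.4]
tip r,z -87.2 243.9 goal 58 110 [-1.037  0.013  3.265] F [ 0.6  0.8 -0.4]
tip r,z -87.2 243.9 goal 58 85 [-1.348  0.012  3.807] F [ 0.6  0.8 -0.4]
tip r,z -87.2 243.9 goal 55 65 [-1.533  0.012  4.277] F [ 0.6  0.8 -0.4]
tip r,z -87.2 243.9 goal 47 57.5 [-1.453  0.012  4.54 ] F [ 0.6  0.8 -0.4]
[((335, 170, 5, 7), array([620.,  63.]))]
side 1 [[337.0, 160.0], [337.0, 146.0], [337.0, 170.0]]
side -1 [[338.0, 171.0], [338.0, 173.0], [337.0, 186.0]]
scene 1 [[356.0, 206.0], [369.0, 203.0], [359.0, 217.0]]
scene -1 [[339.0, 203.0], [326.0, 195.0], [335.0, 212.0]]
```

play_rows:
  dp:
    - [-0.15,0.01,0.6]
    - [-0.35,0.01,1.3]
    - [-0.55,0.01,2.0]
    - [-0.77,0.01,2.6]
    - [-0.77,0.01,2.7]
  rot:
    - [0,0,0]
    - [0,0,0]
    - [0,0,0]
    - [0,0,0]
    - [0,0,0]

```text
clock: 40.27
eef_pos: [619.9, 66.1, 102.1]
tcp_rot: [-3.135, -0.523, 1.368]
contact_force: [-1.7, 0.1, -0.3]
opening: -0.003
grasp_force: 0.0
```

play_rows:
  dp:
    - [-0.1,0,0.2]
    - [-0.2,0,0.4]
    - [-0.27,0,0.57]
    - [-0.27,0,0.57]
  rot:
    - [0,0,0]
    - [0,0,0]
    - [0,0,0]
    - [0,0,0]

```text
clock: 40.6
eef_pos: [622.8, 66.5, 80.4]
tcp_rot: [-3.141, -0.523, 1.369]
contact_force: [-0.1, -0.3, -0.2]
opening: -0.001
grasp_force: 0.0
```

play_rows:
  dp:
    - [-0.08,0,0.14]
    - [-0.16,0,0.28]
    - [-0.24,0,0.42]
    - [-0.31,0,0.54]
    - [-0.31,0,0.54]
  rot:
    - [0,0,0]
    - [0,0,0]
    - [0,0,0]
    - [0,0,0]
    - [0,0,0]

```text
clock: 41.02
eef_pos: [622.5, 66.6, 55.0]
tcp_rot: [-3.14, -0.524, 1.368]
contact_force: [0.4, 0.7, -0.4]
opening: 0.002
grasp_force: 0.1
```

Run:
```python
from h import *
for g in((58,85),(55,65),(47,57.5)): arm(-1,*g)
w=grab('side');h=hsv(w);H,S,V=[h[...,i].astype(int) for i in range(3)]
m=(S>110)&(H>5)&(H<28);m[:110]=0;m[200:]=0;m[:,:310]=0;m[:,390:]=0
print([(q[3]) for q in box(w,m,100,4)])
```

```text
tip r,z -59.3 83.6 goal 58 85 [ 0.045  0.012 -0.014] F [ 0.4  0.7 -0.4]
tip r,z -59.3 83.6 goal 55 65 [-0.14   0.012  0.457] F [ 0.4  0.7 -0.4]
tip r,z -59.3 83.6 goal 47 57.5 [-0.061  0.012  0.719] F [ 0.4  0.7 -0.4]
[]
```

play_rows:
  dp:
    - [-0.04,0,0.12]
    - [-0.08,0,0.24]
    - [-0.12,0,0.35]
    - [-0.14,0,0.45]
    - [-0.14,0,0.45]
  rot:
    - [0,0,0]
    - [0,0,0]
    - [0,0,0]
    - [0,0,0]
    - [0,0,0]

```text
clock: 41.48
eef_pos: [623.4, 70.9, 36.7]
tcp_rot: [-3.14, -0.524, 1.369]
contact_force: [0.6, 0.7, 0.6]
opening: 0.004
grasp_force: 0.2
```

play_rows:
  dp:
    - [0.02,0,0.07]
    - [0.04,0,0.14]
    - [0.06,0,0.2]
    - [0.08,0,0.26]
    - [0.08,0,0.26]
  rot:
    - [0,0,0]
    - [0,0,0]
    - [0,0,0]
    - [0,0,0]
    - [0,0,0]

```text
clock: 41.9
eef_pos: [625.4, 78.8, 29.9]
tcp_rot: [-3.141, -0.524, 1.369]
contact_force: [-0.5, -1.2, -0.7]
opening: -0.002
grasp_force: 0.4
```

Run:
```python
from h import *
arm(-1,42,57.5)
w=grab('scene');h=hsv(w);H,S,V=[h[...,i].astype(int) for i in range(3)]
m=(S>90)&(H>5)&(H<28);m[:170]=0;m[235:]=0;m[:,:310]=0;m[:,385:]=0
print([(q[3]) for q in box(w,m,100,2)])
w=grab('side');h=hsv(w);H,S,V=[h[...,i].astype(int) for i in range(3)]
m=(S>90)&(H>5)&(H<28);m[:110]=0;m[210:]=0;m[:,:310]=0;m[:,390:]=0
print([(q[3]) for q in box(w,m,100,2)])
```

```text
tip r,z -46.7 58.5 goal 42 57.5 [0.09  0.004 0.081] F [-0.5 -1.2 -0.7]
[(331, 206, 5, 7), (355, 203, 15, 6), (338, 200, 3, 3)]
[]
```

play_rows:
  dp:
    - [0.03,0,0.02]
    - [0.06,0,0.035]
    - [0.09,0,0.05]
    - [0.09,0,0.05]
  rot:
    - [0,0,0]
    - [0,0,0]
    - [0,0,0]
    - [0,0,0]

```text
clock: 42.33
eef_pos: [626.3, 82.6, 30.3]
tcp_rot: [3.141, -0.524, 1.369]
contact_force: [-0.6, -1.5, -0.9]
opening: -0.002
grasp_force: 0.6
```

play_rows:
  dp:
    - [0.03,0,0.02]
    - [0.06,0,0.035]
    - [0.09,0,0.05]
    - [0.09,0,0.05]
  rot:
    - [0,0,0]
    - [0,0,0]
    - [0,0,0]
    - [0,0,0]

```text
clock: 42.67
eef_pos: [626.9, 86.2, 30.1]
tcp_rot: [3.141, -0.523, 1.369]
contact_force: [-1.1, -4.9, 1.1]
opening: -0.0
grasp_force: 2.6
```

play_rows:
  dp:
    - [0.02,0,0.01]
    - [0.04,0,0.02]
    - [0.06,0,0.035]
    - [0.06,0,0.035]
  rot:
    - [0,0,0]
    - [0,0,0]
    - [0,0,0]
    - [0,0,0]

```text
clock: 43.0
eef_pos: [627.0, 87.1, 29.1]
tcp_rot: [3.141, -0.52, 1.369]
contact_force: [-3.6, -14.1, -3.7]
opening: 0.005
grasp_force: 6.9
```

Run:
```python
from h import *
arm(-1,42,57.5)
w=grab('scene');h=hsv(w);H,S,V=[h[...,i].astype(int) for i in range(3)]
m=(S>90)&(H>5)&(H<28);m[:170]=0;m[235:]=0;m[:,:310]=0;m[:,385:]=0
print([(q[3]) for q in box(w,m,100,2)])
```

```text
tip r,z -38.2 57.7 goal 42 57.5 [-0.085  0.005 -0.043] F [ -3.6 -14.1  -3.7]
[(335, 209, 3, 6), (355, 201, 14, 7)]
```

play_rows:
  dp:
    - [0.02,0,0.01]
    - [0.035,0,0.02]
    - [0.035,0,0.02]
  rot:
    - [0,0,0]
    - [0,0,0]
    - [0,0,0]

```text
clock: 43.3
eef_pos: [627.1, 87.6, 28.5]
tcp_rot: [3.141, -0.518, 1.369]
contact_force: [-5.0, -19.1, -4.9]
opening: -0.005
grasp_force: 9.9
```

Run:
```python
from h import *
arm(-1,42,57.5)
for g in((60,60),(62,140),(75,200)): arm(-1,*g)
```

```text
tip r,z -37.6 57.2 goal 42 57.5 [-0.091  0.006 -0.061] F [ -5.  -19.1  -4.9]
tip r,z -37.6 57.2 goal 60 60 [-0.451  0.006 -0.338] F [ -5.  -19.1  -4.9]
tip r,z -37.6 57.2 goal 62 140 [ 0.496  0.007 -2.1  ] F [ -5.  -19.1  -4.9]
tip r,z -37.6 57.2 goal 75 200 [ 0.957  0.009 -3.564] F [ -5.  -19.1  -4.9]
```

play_rows:
  dp:
    - [-0.2,0,-0.15]
    - [-0.45,0,-0.34]
    - [-0.35,0,-0.8]
    - [0,0,-1.4]
    - [0.5,0,-2.1]
  rot:
    - [0,0,0]
    - [0,0,0]
    - [0,0,0]
    - [0,0,0]
    - [0,0,0]

```text
clock: 43.72
eef_pos: [621.6, 65.8, 112.6]
tcp_rot: [-3.137, -0.524, 1.366]
contact_force: [1.1, 0.1, 0.9]
opening: 0.002
grasp_force: 0.0
```

play_rows:
  dp:
    - [0.2,0,-0.6]
    - [0.45,0,-1.3]
    - [0.7,0,-1.9]
    - [0.9,0,-2.3]
    - [0.9,0,-2.3]
  rot:
    - [0,0,0]
    - [0,0,0]
    - [0,-1,0]
    - [0,-2,0]
    - [0,-3,0]

```text
clock: 44.13
eef_pos: [623.0, 50.3, 216.9]
tcp_rot: [3.132, -0.206, 1.367]
contact_force: [0.8, 0.3, -0.5]
opening: 0.001
grasp_force: 0.0
```

Run:
```python
from h import *
arm(1,75,215)
s=telemetry.sense();print(s['eef_pos'],s['tcp_rot'],s['qpos'])
for n,r0 in(('scene',(170,235,310,385)),('side',(110,210,310,390))):
  w=grab(n);h=hsv(w);H,S,V=[h[...,i].astype(int) for i in range(3)]
  m=(S>90)&(H>5)&(H<28);k=np.zeros_like(m);k[r0[0]:r0[1],r0[2]:r0[3]]=1
  print(n,[(q[3]) for q in box(w,m&k,100,2)])
  for ph in(0,-30,-60,-75): print(ph,np.round(proj(w,np.r_[A0-u0*(27+45*np.cos(np.radians(ph))),91+45*np.sin(np.radians(ph))])[0],1))
```

```text
tip r,z -65.4 249.2 goal 75 215 [ 3.261 -0.095  1.555] F [ 0.8  0.3 -0.5]
[623.03192913  50.27490204 216.8951429 ] [ 3.1322717  -0.20638851  1.36711555] [-0.04423806  0.30775124  1.66401379  0.22320174  1.13686953  0.0695882 ]
scene [(333, 208, 4, 6), (355, 203, 15, 6)]
0 [324.5 200.1]
-30 [326.3 205.8]
-60 [331.3 210.7]
-75 [334.6 212.4]
side [(335, 170, 5, 17)]
0 [337.8 181.2]
-30 [337.7 186.5]
-60 [337.5 187.5]
-75 [337.5 186.4]
```

play_rows:
  dp:
    - [0.6,0,0.12]
    - [1.2,-0.03,0.25]
    - [1.8,-0.06,0.37]
    - [2.4,-0.09,0.5]
    - [2.98,-0.09,0.62]
  rot:
    - [0,-0.9,0]
    - [0,-1.9,0]
    - [0,-2.9,0]
    - [0,-3.9,0]
    - [0,-4.9,0]

```text
clock: 44.65
eef_pos: [640.3, 172.6, 211.4]
tcp_rot: [-3.14, 0.307, 1.369]
contact_force: [0.9, -0.6, 0.2]
opening: 0.001
grasp_force: 0.0
```

play_rows:
  dp:
    - [0,0,0]
    - [0,0,0]
    - [0,0,0]
    - [0,0,0]
    - [0,0,0]
  rot:
    - [0,-1.0,0]
    - [0,-2.07,0]
    - [0,-2.07,0]
    - [0,-2.07,0]
    - [0,-2.07,0]

```text
clock: 45.07
eef_pos: [640.3, 171.2, 210.3]
tcp_rot: [-3.138, 0.519, 1.37]
contact_force: [-0.2, 0.1, -0.4]
opening: 0.001
grasp_force: 0.0
```

Run:
```python
from h import *
s=telemetry.sense();print(s['eef_pos'],s['tcp_rot'],s['qpos'])
for g in((60,135),(58,110),(58,85),(55,65),(47,57.5)): arm(1,*g)
```

```text
[640.30129203 171.1768528  210.2683441 ] [-3.13773881  0.51884241  1.37030111] [ 0.4801532   0.60118153  1.31503795 -0.39298744  1.57320139  0.75063227]
tip r,z 79.6 238.9 goal 60 135 [0.862 0.108 2.499] F [-0.2  0.1 -0.4]
tip r,z 79.6 238.9 goal 58 110 [1.129 0.11  3.067] F [-0.2  0.1 -0.4]
tip r,z 79.6 238.9 goal 58 85 [1.439 0.112 3.609] F [-0.2  0.1 -0.4]
tip r,z 79.6 238.9 goal 55 65 [1.622 0.114 4.081] F [-0.2  0.1 -0.4]
tip r,z 79.6 238.9 goal 47 57.5 [1.541 0.114 4.343] F [-0.2  0.1 -0.4]
```

play_rows:
  dp:
    - [0,0,0]
    - [0,0,0]
    - [0,0,0]
    - [0,0,0]
  rot:
    - [0,0.8,0]
    - [0,1.6,0]
    - [0,1.6,0]
    - [0,1.6,0]

```text
clock: 45.4
eef_pos: [641.2, 169.5, 213.4]
tcp_rot: [3.14, 0.351, 1.365]
contact_force: [-0.6, 0.2, 0.1]
opening: -0.0
grasp_force: 0.0
```

Run:
```python
from h import *
s=telemetry.sense();print(s['eef_pos'],s['tcp_rot'])
for g in((60,135),(58,110),(58,85),(56,65),(47,57.5)): arm(1,*g)
```

```text
[641.18119585 169.49605432 213.4258751 ] [3.13979776 0.35108665 1.36452632]
tip r,z 73.1 244.4 goal 60 135 [0.633 0.068 2.681] F [-0.6  0.2  0.1]
tip r,z 73.1 244.4 goal 58 110 [0.801 0.067 3.285] F [-0.6  0.2  0.1]
tip r,z 73.1 244.4 goal 58 85 [1.016 0.066 3.872] F [-0.6  0.2  0.1]
tip r,z 73.1 244.4 goal 56 65 [1.141 0.066 4.359] F [-0.6  0.2  0.1]
tip r,z 73.1 244.4 goal 47 57.5 [0.994 0.066 4.612] F [-0.6  0.2  0.1]
```

play_rows:
  dp:
    - [0.15,0.03,0.6]
    - [0.3,0.06,1.3]
    - [0.45,0.07,2.0]
    - [0.63,0.07,2.55]
    - [0.63,0.07,2.68]
  rot:
    - [0,0,0]
    - [0,0,0]
    - [0,0,0]
    - [0,0,0]
    - [0,0,0]

```text
clock: 45.82
eef_pos: [638.3, 157.0, 97.8]
tcp_rot: [-3.135, 0.357, 1.37]
contact_force: [-1.1, -0.7, -0.1]
opening: 0.001
grasp_force: 0.0
```

play_rows:
  dp:
    - [0.08,0,0.25]
    - [0.16,0,0.5]
    - [0.24,0,0.75]
    - [0.31,0,1.0]
    - [0.38,0,1.19]
  rot:
    - [0,0,0]
    - [0,0,0]
    - [0,0,0]
    - [0,0,0]
    - [0,0,0]

```text
clock: 46.23
eef_pos: [641.1, 156.6, 52.1]
tcp_rot: [3.14, 0.352, 1.369]
contact_force: [0.9, 0.5, 1.4]
opening: 0.0
grasp_force: 0.5
```

Run:
```python
from h import *
for g in((56,65),(47,57.5)): arm(1,*g)
```

```text
tip r,z 60.5 83.0 goal 56 65 [0.05  0.009 0.462] F [0.9 0.5 1.4]
tip r,z 60.5 83.0 goal 47 57.5 [-0.096  0.009  0.716] F [0.9 0.5 1.4]
```

play_rows:
  dp:
    - [0.02,0,0.12]
    - [0.04,0,0.24]
    - [0.05,0,0.36]
    - [0.05,0,0.46]
    - [0.05,0,0.46]
  rot:
    - [0,0,0]
    - [0,0,0]
    - [0,0,0]
    - [0,0,0]
    - [0,0,0]

```text
clock: 46.65
eef_pos: [639.2, 151.4, 33.5]
tcp_rot: [-3.141, 0.353, 1.369]
contact_force: [0.7, 0.6, 0.6]
opening: -0.001
grasp_force: 0.3
```

play_rows:
  dp:
    - [-0.04,0,0.06]
    - [-0.08,0,0.13]
    - [-0.11,0,0.2]
    - [-0.15,0,0.25]
    - [-0.15,0,0.25]
  rot:
    - [0,0,0]
    - [0,0,0]
    - [0,0,0]
    - [0,0,0]
    - [0,0,0]

```text
clock: 47.07
eef_pos: [637.7, 142.3, 26.7]
tcp_rot: [-3.141, 0.353, 1.369]
contact_force: [1.7, 0.7, 0.9]
opening: -0.002
grasp_force: 0.3
```

Run:
```python
from h import *
arm(1,43,58)
arm(1,39,58)
```

```text
tip r,z 45.9 57.6 goal 43 58 [-0.071  0.022  0.016] F [1.7 0.7 0.9]
tip r,z 45.9 57.6 goal 39 58 [-0.165  0.022  0.051] F [1.7 0.7 0.9]
```

play_rows:
  dp:
    - [-0.04,0,0.01]
    - [-0.08,0,0.02]
    - [-0.12,0,0.04]
    - [-0.12,0,0.04]
  rot:
    - [0,0,0]
    - [0,0,0]
    - [0,0,0]
    - [0,0,0]

```text
clock: 47.4
eef_pos: [637.5, 140.1, 26.7]
tcp_rot: [3.14, 0.349, 1.368]
contact_force: [0.8, 9.0, -2.2]
opening: 0.001
grasp_force: 4.3
```

play_rows:
  dp:
    - [-0.03,0,0.01]
    - [-0.05,0,0.02]
    - [-0.07,0,0.02]
    - [-0.07,0,0.02]
  rot:
    - [0,0,0]
    - [0,0,0]
    - [0,0,0]
    - [0,0,0]

```text
clock: 47.73
eef_pos: [637.5, 139.6, 26.6]
tcp_rot: [3.139, 0.345, 1.368]
contact_force: [3.7, 17.5, -6.1]
opening: -0.0
grasp_force: 8.0
```

play_rows:
  dp:
    - [0.25,0,-0.1]
    - [0.5,0,-0.3]
    - [0.5,0,-1.1]
    - [0.2,0,-2.0]
    - [-0.2,0,-2.9]
  rot:
    - [0,0,0]
    - [0,0,0]
    - [0,0,0]
    - [0,0,0]
    - [0,0,0]

```text
clock: 48.15
eef_pos: [642.0, 168.0, 139.3]
tcp_rot: [-3.139, 0.355, 1.371]
contact_force: [-0.3, 0.5, 0.3]
opening: 0.003
grasp_force: 0.0
```

play_rows:
  dp:
    - [-0.1,0,-0.6]
    - [-0.2,0,-1.2]
    - [-0.3,0,-1.7]
    - [-0.3,0,-1.7]
    - [-0.3,0,-1.7]
  rot:
    - [0,0,0]
    - [0,0.8,0]
    - [0,1.6,0]
    - [0,2.5,0]
    - [0,3.3,0]

```text
clock: 48.57
eef_pos: [646.6, 180.0, 210.0]
tcp_rot: [3.137, 0.002, 1.37]
contact_force: [0.6, -0.9, -0.5]
opening: 0.001
grasp_force: 0.0
```

Run:
```python
from h import *
s=telemetry.sense();print(s['eef_pos'],s['tcp_rot'])
for n,r0 in(('scene',(170,235,310,385)),('side',(110,210,310,390)),('wrist',(0,260,0,640))):
  w=grab(n,'z_'+n+'.png');h=hsv(w);H,S,V=[h[...,i].astype(int) for i in range(3)]
  m=(S>90)&(H>5)&(H<28);k=np.zeros_like(m);k[r0[0]:r0[1],r0[2]:r0[3]]=1
  print(n,[(q[3]) for q in box(w,m&k,100,2)])
  for sg in(1,-1):
    for ph in(0,-30,-60,-75): print(sg,ph,np.round(proj(w,[np.r_[A0+sg*u0*(27+l*np.cos(np.radians(ph))),91+l*np.sin(np.radians(ph))] for l in(0,45)]),1).tolist())
```

```text
[646.5616729  179.97667047 210.0006068 ] [3.13711456e+00 1.80456389e-03 1.36981268e+00]
scene [(356, 210, 4, 9), (334, 208, 3, 6), (355, 204, 3, 3), (337, 200, 4, 3)]
1 0 [[356.0, 206.2], [370.8, 209.1]]
1 -30 [[356.0, 206.2], [368.2, 214.1]]
1 -60 [[356.0, 206.2], [362.4, 216.9]]
1 -75 [[356.0, 206.2], [358.9, 217.2]]
-1 0 [[338.7, 202.8], [324.5, 200.1]]
-1 -30 [[338.7, 202.8], [326.3, 205.8]]
-1 -60 [[338.7, 202.8], [331.3, 210.7]]
-1 -75 [[338.7, 202.8], [334.6, 212.4]]
side [(335, 170, 5, 17)]
1 0 [[337.4, 160.3], [337.2, 151.8]]
1 -30 [[337.4, 160.3], [337.2, 159.3]]
1 -60 [[337.4, 160.3], [337.2, 167.0]]
1 -75 [[337.4, 160.3], [337.2, 170.4]]
-1 0 [[337.6, 171.3], [337.8, 181.2]]
-1 -30 [[337.6, 171.3], [337.7, 186.5]]
-1 -60 [[337.6, 171.3], [337.5, 187.5]]
-1 -75 [[337.6, 171.3], [337.5, 186.4]]
wrist [(310, 207, 13, 30), (82, 90, 92, 52)]
1 0 [[315.6, 230.6], [315.5, 188.2]]
1 -30 [[315.6, 230.6], [315.5, 188.7]]
1 -60 [[315.6, 230.6], [315.5, 199.4]]
1 -75 [[315.6, 230.6], [315.5, 207.4]]
-1 0 [[315.7, 277.0], [315.8, 312.4]]
-1 -30 [[315.7, 277.0], [315.7, 296.4]]
-1 -60 [[315.7, 277.0], [315.6, 277.1]]
-1 -75 [[315.7, 277.0], [315.6, 267.4]]
```

Run:
```python
from h import *
for n,r0 in(('scene',(165,215,385,440)),('side',(130,175,235,300))):
  w=grab(n);h=hsv(w);H,S,V=[h[...,i].astype(int) for i in range(3)]
  m=(S>80)&(H>5)&(H<30);k=np.zeros_like(m);k[r0[0]:r0[1],r0[2]:r0[3]]=1
  for q in box(w,m&k,34,20): print(n,q[3],np.round(q[0]))
  R=Ro.from_euler('z',-.295).as_matrix()
  C=np.array([[x,y,z] for x in(-40,40) for y in(-25,25) for z in(0,28)]+[[x,y,68] for x in(-23,23) for y in(-11,11)])
  p=proj(w,C@R.T+[443,330,4]);print('expect bbox',p.min(0).round(),(p.max(0)-p.min(0)).round())
  print('cap top expect',proj(w,[418,47.5,52]).round())
  cc=np.round(proj(w,[418,47.5,30])[0]).astype(int);mm=w['color'].max(2)<40
  kk=np.zeros_like(mm);kk[cc[1]-20:cc[1]+20,cc[0]-20:cc[0]+20]=1
  print([q[3] for q in box(w,mm&kk,30,20)],cc)
```

```text
scene (390, 174, 20, 25) [458. 288.]
expect bbox [401. 170.] [20. 29.]
cap top expect [[331. 171.]]
[(326, 171, 11, 14)] [331 176]
side (258, 145, 29, 21) [459. 292.]
expect bbox [253. 137.] [28. 25.]
cap top expect [[264. 200.]]
[(257, 199, 16, 19)] [265 206]
```

play_rows:
  dp:
    - [0.15,-0.7,0]
    - [0.3,-1.5,0]
    - [0.45,-2.3,0]
    - [0.6,-3.1,0]
    - [0.75,-3.9,0]
  rot:
    - [0,0,-1]
    - [0,0,-2]
    - [0,0,-3]
    - [0,0,-4]
    - [0,0,-5]
  fingers: 1

```text
clock: 49.23
eef_pos: [496.7, 240.9, 205.9]
tcp_rot: [-3.136, 0.008, 1.899]
contact_force: [0.3, 0.5, 0.8]
opening: 0.705
grasp_force: 0.0
```

play_rows:
  dp:
    - [-0.3,-0.5,0]
    - [-0.5,-0.9,0]
    - [-0.6,-1.2,0]
    - [-0.6,-1.2,0]
    - [-0.6,-1.2,0]
  rot:
    - [0,0,-1]
    - [0,0,-2]
    - [0,0,-3]
    - [0,0,-4]
    - [0,0,-5]

```text
clock: 49.65
eef_pos: [459.7, 202.3, 206.7]
tcp_rot: [-3.133, 0.004, 2.423]
contact_force: [0.7, -0.6, -0.1]
opening: 1.001
grasp_force: 0.0
```

play_rows:
  dp:
    - [0,0,0]
    - [0,0,0]
    - [0,0,0]
  rot:
    - [0,0,0]
    - [0,0,0]
    - [0,0,0]

```text
clock: 49.9
eef_pos: [460.5, 202.3, 206.6]
tcp_rot: [-3.134, 0.004, 2.414]
contact_force: [-0.1, -0.0, -0.5]
opening: 0.998
grasp_force: 0.0
```

Run:
```python
from h import *
s=telemetry.sense();print(s['eef_pos'],s['tcp_rot'],s['qpos'][[0,5]])
w=grab('wrist','w20.png');h=hsv(w);H,S,V=[h[...,i].astype(int) for i in range(3)]
m=(S>90)&(H>5)&(H<30);m[270:]=0
for z in(28,32):print('scr',z,box(w,m,z,200))
k=((V<45)|m);k[270:]=0;print('mat',box(w,k,4,2000))
```

```text
[460.46064001 202.33686983 206.6234699 ] [-3.13415619  0.00382838  2.41385551] [ 0.41599791 -0.42387326]
scr 28 [((457.7186279296875, 288.1596374511719), (53.40492630004883, 80.65851593017578), 75.06563568115234, (337, 83, 68, 86))]
scr 32 [((457.1313171386719, 287.7622985839844), (52.80950164794922, 79.75929260253906), 75.06558227539062, (337, 83, 68, 86))]
mat [((730.4014282226562, 434.763916015625), (83.0372085571289, 163.4773712158203), 37.742759704589844, (557, 152, 83, 118)), ((446.5210266113281, 328.2060546875), (128.1492156982422, 136.5185546875), 73.38304138183594, (316, 9, 142, 160))]
```

play_rows:
  dp:
    - [0.35,0.35,0]
    - [0.75,0.75,0]
    - [1.1,1.15,0]
    - [1.4,1.45,0]
    - [1.48,1.54,0]
  rot:
    - [0,0,-0.9]
    - [0,0,-1.8]
    - [0,0,-2.7]
    - [0,0,-3.6]
    - [0,0,-4.46]

```text
clock: 50.37
eef_pos: [457.0, 289.5, 206.1]
tcp_rot: [-3.135, 0.0, 2.887]
contact_force: [-1.0, -0.1, 0.6]
opening: 0.999
grasp_force: 0.0
```

play_rows:
  dp:
    - [0,0,0.5]
    - [0,0,1.0]
    - [0,0,1.3]
    - [0,0,1.3]
    - [0,0,1.3]
  rot:
    - [0,0,0]
    - [0,0,0]
    - [0,0,0]
    - [0,0,0]
    - [0,0,0]

```text
clock: 50.78
eef_pos: [456.6, 286.7, 153.8]
tcp_rot: [-3.133, -0.001, 2.882]
contact_force: [0.2, -0.1, -0.7]
opening: 1.001
grasp_force: 0.0
```

Run:
```python
from h import *
s=telemetry.sense();print(s['eef_pos'],s['tcp_rot'],s['qpos'][[0,5]])
w=grab('wrist','w21.png');h=hsv(w);H,S,V=[h[...,i].astype(int) for i in range(3)]
m=(S>90)&(H>5)&(H<30);m[270:]=0
q=box(w,m,32,200);print('scr',q)
k=((V<45)|m);k[270:]=0;print('mat',box(w,k,4,2000))
print(togo([457,287.8,5]),togo([*q[0][0],5]))
```

```text
[456.60885807 286.67297223 153.83052511] [-3.13289201e+00 -6.84535042e-04  2.88200081e+00] [ 0.56167272 -0.74624253]
scr [((456.98126220703125, 288.2078552246094), (51.433441162109375, 80.04621887207031), 74.76475524902344, (293, 151, 52, 78))]
mat [((448.26263427734375, 328.9479675292969), (128.42282104492188, 141.1719207763672), 73.9577407836914, (293, 97, 127, 132))]
[0.012 0.046 3.741] [0.015 0.055 3.741]
```

play_rows:
  dp:
    - [0,0.05,0.8]
    - [0.01,0.05,1.7]
    - [0.01,0.05,2.5]
    - [0.01,0.05,3.1]
    - [0.01,0.05,3.4]
  rot:
    - [-0.08,0,0]
    - [-0.08,0,0]
    - [-0.08,0,0]
    - [-0.08,0,0]
    - [-0.08,0,0]

```text
clock: 51.25
eef_pos: [456.3, 287.4, 16.5]
tcp_rot: [-3.141, -0.001, 2.882]
contact_force: [-1.3, 0.1, -0.0]
opening: 0.999
grasp_force: 0.0
```

play_rows:
  dp:
    - [0,0,0.15]
    - [0,0,0.3]
    - [0,0,0.33]
    - [0,0,0.33]
  rot:
    - [0,0,0]
    - [0,0,0]
    - [0,0,0]
    - [0,0,0]

```text
clock: 51.58
eef_pos: [457.7, 288.4, 6.0]
tcp_rot: [3.139, 0.001, 2.883]
contact_force: [-0.8, 0.7, 0.0]
opening: 0.999
grasp_force: 0.0
```

play_rows:
  dp:
    - [0,0,0]
    - [0,0,0]
    - [0,0,0]
    - [0,0,0]
    - [0,0,0]
  rot:
    - [0,0,0]
    - [0,0,0]
    - [0,0,0]
    - [0,0,0]
    - [0,0,0]
  fingers: 0
  grip_force: 60

```text
clock: 52.0
eef_pos: [457.0, 288.0, 5.4]
tcp_rot: [3.14, 0.001, 2.883]
contact_force: [0.0, -0.2, -0.4]
opening: 0.297
grasp_force: 0.0
```

play_rows:
  dp:
    - [0,0,0]
    - [0,0,0]
    - [0,0,0]
    - [0,0,0]
    - [0,0,0]
  rot:
    - [0,0,0]
    - [0,0,0]
    - [0,0,0]
    - [0,0,0]
    - [0,0,0]

```text
clock: 52.42
eef_pos: [457.2, 288.1, 5.5]
tcp_rot: [3.14, 0.001, 2.883]
contact_force: [-1.2, -0.6, 6.1]
opening: 0.249
grasp_force: 59.9
```

play_rows:
  dp:
    - [0,0,-0.2]
    - [0,0,-0.5]
    - [0,0,-0.8]
    - [0,0,-0.8]
    - [0,0,-0.8]
  rot:
    - [0,0,0]
    - [0,0,0]
    - [0,0,0]
    - [0,0,0]
    - [0,0,0]

```text
clock: 52.83
eef_pos: [457.7, 288.3, 38.3]
tcp_rot: [3.139, 0.002, 2.883]
contact_force: [-0.7, -0.2, -1.7]
opening: 0.245
grasp_force: 59.0
```

Run:
```python
from h import *
s=telemetry.sense();print(s['eef_pos'],s['tcp_rot'],s['opening'],togo([443.1,329.5,6]))
```

```text
[457.66469877 288.34463751  38.32226486] [3.13873779e+00 2.09814414e-03 2.88318199e+00] 0.24516377855925792 [0.617 0.899 0.809]
```

play_rows:
  dp:
    - [0.2,0.3,0]
    - [0.4,0.6,0]
    - [0.62,0.9,0]
    - [0.62,0.9,0.3]
    - [0.62,0.9,0.5]
  rot:
    - [0,0,0]
    - [0,0,0]
    - [0,0,0]
    - [0,0,0]
    - [0,0,0]

```text
clock: 53.25
eef_pos: [441.7, 329.2, 16.1]
tcp_rot: [3.141, 0.001, 2.885]
contact_force: [-0.3, 0.0, -1.9]
opening: 0.248
grasp_force: 59.1
```

play_rows:
  dp:
    - [0,0,0.15]
    - [0,0,0.27]
    - [0,0,0.33]
    - [0,0,0.33]
  rot:
    - [0,0,0]
    - [0,0,0]
    - [0,0,0]
    - [0,0,0]

```text
clock: 53.58
eef_pos: [441.3, 327.7, 5.1]
tcp_rot: [-3.14, -0.001, 2.882]
contact_force: [-9.8, -6.3, 27.1]
opening: 0.249
grasp_force: 63.9
```

play_rows:
  dp:
    - [0,0,0]
    - [0,0,0]
    - [0,0,0]
    - [0,0,0]
    - [0,0,0]
  rot:
    - [0,0,0]
    - [0,0,0]
    - [0,0,0]
    - [0,0,0]
    - [0,0,0]
  fingers: 1

```text
clock: 54.0
eef_pos: [442.1, 328.7, 3.6]
tcp_rot: [3.141, 0.0, 2.883]
contact_force: [-0.1, -0.9, -0.7]
opening: 0.938
grasp_force: 0.0
```

play_rows:
  dp:
    - [0,0,0]
    - [0,0,0]
    - [0,0,0]
    - [0,0,-0.3]
    - [0,0,-1.0]
  rot:
    - [0,0,0]
    - [0,0,0]
    - [0,0,0]
    - [0,0,0]
    - [0,0,0]

```text
clock: 54.42
eef_pos: [439.9, 327.4, 42.0]
tcp_rot: [-3.138, -0.003, 2.883]
contact_force: [-0.9, -0.1, 0.2]
opening: 0.998
grasp_force: 0.0
```

play_rows:
  dp:
    - [0,0,-0.8]
    - [0,0,-1.7]
    - [0,0,-2.6]
    - [0,0,-3.0]
    - [0,0,-3.0]
  rot:
    - [0,0,0]
    - [0,0,0]
    - [0,0,0]
    - [0,0,0]
    - [0,0,0]

```text
clock: 54.83
eef_pos: [444.3, 330.6, 169.4]
tcp_rot: [3.134, 0.006, 2.883]
contact_force: [1.0, 0.6, -0.4]
opening: 1.003
grasp_force: 0.0
```

play_rows:
  dp:
    - [0,0,0]
    - [0,0,0]
    - [0,0,0]
  rot:
    - [0,0,0]
    - [0,0,0]
    - [0,0,0]

```text
clock: 55.08
eef_pos: [441.1, 328.2, 162.7]
tcp_rot: [-3.141, -0.001, 2.883]
contact_force: [0.3, -0.8, -0.1]
opening: 1.002
grasp_force: 0.0
```

Run:
```python
from h import *
s=telemetry.sense();print(s['eef_pos'],s['tcp_rot'])
w=grab('wrist','w22.png');h=hsv(w);H,S,V=[h[...,i].astype(int) for i in range(3)]
m=(S>90)&(H>5)&(H<30);m[270:]=0
print('scr',box(w,m,32,200))
k=((V<45)|m);k[270:]=0;print('mat',box(w,k,4,2000))
for n,r0 in(('scene',(170,235,310,385)),('side',(110,210,310,390))):
  f=grab(n);h=hsv(f);H,S,V=[h[...,i].astype(int) for i in range(3)]
  m=(S>90)&(H>5)&(H<28);k=np.zeros_like(m);k[r0[0]:r0[1],r0[2]:r0[3]]=1
  print(n,[(q[3]) for q in box(f,m&k,100,2)])
  g=(h[...,2]>140)&(h[...,1]<60)
  if n=='side': g[:190]=0;g[255:]=0;g[:,:314]=0;g[:,366:]=0;print('chips',[(q[3]) for q in box(f,g,46,6)])
```

```text
[441.13471428 328.24393735 162.71111259] [-3.14087999e+00 -1.01558504e-03  2.88316623e+00]
scr [((441.9742431640625, 327.5301513671875), (53.257423400878906, 81.84754180908203), 75.19377136230469, (289, 150, 53, 78))]
mat [((442.82098388671875, 329.919921875), (129.00587463378906, 129.2688751220703), 73.21031951904297, (259, 123, 121, 117))]
scene [(356, 210, 4, 9), (334, 208, 3, 6), (355, 204, 3, 3), (337, 200, 4, 3)]
side [(335, 170, 5, 17)]
chips [(314, 251, 10, 4), (346, 248, 12, 7), (331, 243, 8, 12), (319, 243, 8, 6), (359, 239, 7, 10)]
```

```bash
python3 -c "
from rig import r
print(r.sign_off())"
```

```text
the job is handed in; nothing more can be done
None
```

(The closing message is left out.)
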